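# Load the curing box from the tray piles

## Task

Slide the guard cover of the curing box fully open, lift the lens trays one by one off their piles (and any that stand alone on the bench) and set every one flat and upright on the floor of the box, side by side and none on top of another. Then slide the cover fully shut and hold the start button pressed down for three seconds; never press the start button while the cover is open, leave the trays in the closed box, and do not disturb the dropper bottle, tape roll or tweezers.

Things in the scene. Friction and masses are not known exactly. Their poses are not given: they have to be found in the camera images.
- curing_box: Low grey fixed box; origin on the bench under the centre of its well, x away from the robot (yaw varies), z up. Well: x -94 to +94, y -153 to +153 mm, floor 12 mm up; walls 52 mm high, rails on the y sides 66 mm. Behind it (x +94 to +285) a solid housing over which the cover parks. A 40 mm high pod on the -y side at the front carries the start button.
- box_floor (a point): Centre of the floor of the well, 12 mm above the bench, axes as curing_box.
- cover (a joint): Slide of the flat framed guard cover, in m: 0 = shut over the well, 0.185 = fully open (its end stop); it grows as the cover moves along the box's +x, away from the robot. Stays where it is left; light, about 2 N of friction. The cover's top is 64 mm above the bench.
- cover_knob (a point): Centre of the top face of the black round knob on the cover, 28 mm diameter, upright and 36 mm high (its top 100 mm above the bench). It moves with the cover; it stands 75 mm on the box's -x side of the well's centre with the cover shut, 110 mm on its +x side with the cover open.
- start_button (a joint): Travel of the round sprung start button, in m: 0 = out, 0.006 = fully down (about 5 N); it springs back by itself. It counts as pressed beyond 0.004.
- start_button_top (a point): Centre of the top of the start button, 28 mm diameter, facing up on the control pod; pressed straight down.
- tray_1: Grey plastic open lens tray (all alike): 64 mm long (its x), 44 wide (y), 26 high, walls 2.5, a lens cell fixed inside; 60 to 130 g. Origin: centre of underside, z up. Its 54 x 34 x 4 mm foot nests with play in the mouth of a tray below: piled trays stand 22 mm apart; the top one lifts straight off. They start on the left bench, 4 mm higher. Grip over the 44 mm width. Bottom of the main pile.
- tray_2: Grey plastic open lens tray (all alike): 64 mm long (its x), 44 wide (y), 26 high, walls 2.5, a lens cell fixed inside; 60 to 130 g. Origin: centre of underside, z up. Its 54 x 34 x 4 mm foot nests with play in the mouth of a tray below: piled trays stand 22 mm apart; the top one lifts straight off. They start on the left bench, 4 mm higher. Grip over the 44 mm width. Nested on tray_1.
- tray_3: Grey plastic open lens tray (all alike): 64 mm long (its x), 44 wide (y), 26 high, walls 2.5, a lens cell fixed inside; 60 to 130 g. Origin: centre of underside, z up. Its 54 x 34 x 4 mm foot nests with play in the mouth of a tray below: piled trays stand 22 mm apart; the top one lifts straight off. They start on the left bench, 4 mm higher. Grip over the 44 mm width. Nested on tray_2, or absent.
- tray_4: Grey plastic open lens tray (all alike): 64 mm long (its x), 44 wide (y), 26 high, walls 2.5, a lens cell fixed inside; 60 to 130 g. Origin: centre of underside, z up. Its 54 x 34 x 4 mm foot nests with play in the mouth of a tray below: piled trays stand 22 mm apart; the top one lifts straight off. They start on the left bench, 4 mm higher. Grip over the 44 mm width. On the bench.
- tray_5: Grey plastic open lens tray (all alike): 64 mm long (its x), 44 wide (y), 26 high, walls 2.5, a lens cell fixed inside; 60 to 130 g. Origin: centre of underside, z up. Its 54 x 34 x 4 mm foot nests with play in the mouth of a tray below: piled trays stand 22 mm apart; the top one lifts straight off. They start on the left bench, 4 mm higher. Grip over the 44 mm width. Nested on tray_4, or absent.
- tray_6: Grey plastic open lens tray (all alike): 64 mm long (its x), 44 wide (y), 26 high, walls 2.5, a lens cell fixed inside; 60 to 130 g. Origin: centre of underside, z up. Its 54 x 34 x 4 mm foot nests with play in the mouth of a tray below: piled trays stand 22 mm apart; the top one lifts straight off. They start on the left bench, 4 mm higher. Grip over the 44 mm width. Alone on the bench, or absent.
- dropper: Brown dropper bottle, 32 mm diameter, 102 mm high, standing on the bench; origin at the centre of its underside. Leave alone.
- tape: Brown roll of tape lying flat, 88 mm diameter, 24 mm high; origin at the centre of its underside. Leave alone.
- tweezers: Steel tweezers lying on the left bench beyond the trays, 128 mm long; origin under their centre. Leave alone.
Things that resemble listed ones, but are neither listed nor needed, are in the scene too. What is shaped like the tray_6 but green or red is not meant.

How it is judged:
By the outcome, as a careful person would: the job done as asked, in the order asked, and still so for the second after the job is handed in, with the robot touching nothing.
Of tray_3, tray_5, tray_6 only 1 to 2 are there at a start; the rules pass over those that are not, and their reading is None.
At some moment in a run one of tray_1, tray_4, tray_6 may be knocked a few centimetres aside while the robot is not near it.
Once in a run the grip may slacken for a moment while it holds something.
It also fails if it takes over 210 s, if anything falls off the work surface, if the arm or the gripper's body presses on something with over 40 N, if the wrist force passes 120 N, or if a joint passes its speed limit or range.

## Robot

A 6-joint arm with a two-finger parallel gripper is mounted at the origin on a cart in front of the work surface, level with it; the furniture and walls round the work are solid. World frame = base frame: x ahead of the robot, y to its left, z up, the work surface at z = 0. Lengths are in mm, angles in rad, forces in N, time in s.
With the tool pointing down it reaches from about 275 to 775 mm from the base axis. Payload 14.6 kg.
Tool frame: the origin (TCP) lies on the mounting face of the last link; the fingertips stand 173 mm ahead of it and the grasp point (between the pads) lies 155 mm ahead of it; z points along the fingers, y is the line along which they close (so a half turn about z gives the same grasp; the last joint's range is limited). The gripper opens to 85 mm and grips with 20 to 120 N. Pads are 22 mm wide; open, the fingers measure 114 mm over their backs; the gripper's body (76 mm by 85 mm) begins 54 mm behind the grasp point. The pads swing forward as they close: fully open they stand 13 mm farther back than shut.
Start: joints at [1.173, 0.263, -0.048, 1.259, 0, 1.415], TCP at [126.226, 509.604, 404.678] pointing down, gripper open.
Joint ranges: [-2.65, 2.65], [-0.89, 1.7], [-1.18, 1.37], [-2.13, 2.11], [-1.35, 1.29], [-3.14, 3.14]. Speed limits (rad/s): [1.89, 1.89, 2.57, 2.79, 3.14, 3.14].

## Interface

Orientations are given as a unit quaternion [x, y, z, w].
In Python, from workcell import r, cams, job gives the robot as it stands.
- The arm moves only by the tool move_arm, never from a script. Its argument "increments" is a list of rows, each a list of 4 numbers: the shift along the tool's x, y, z in mm, then the turn about the tool's z in rad. A call has 1 to 10 rows; each row shifts and turns the commanded pose from where the row before left it, along the tool's axes as they then stand; what a row does not reach is not made up. A row lasts 1/12 s, in which the tool goes at most 41.7 mm and 7.16 degrees, less where a joint would pass 70% of its speed; a pose out of reach is approached as far as the arm can. A call with a gripper value outside its range is refused whole. "hand" is the closure in counts, from 0 (fully open) to 255 (shut), set as the call begins (left out, the last holds). The fingers move at their own pace and stop on an object; "newtons" is the grip in N (left out, the last holds). Time passes only in rows, so rows that do not move let the fingers close. It gives the time, the measured TCP pose, the force, the opening and the grip force at its end, in the units of the state.
- r.get_obs(): the state, without advancing time (a new reading comes with each control period).
- cams.snapshot(name): name is "side" or "top"; returns the picture (384x512x3 uint8, blue, green, red); there is no depth.
- cams.calibration(name): a dict with "fx", "fy", "cx", "cy" (pixels), "k1" (the pictures are not rectified: a ray, as slopes to the right and down, at radius r is drawn at 1 + k1 r^2 times it, then the intrinsics apply), "extrinsics" (4x4, takes a point from camera to world coordinates). Camera axes: x right, y down, z forward; pixel columns grow to the right and rows downward; lengths in mm; the calibration is good to about 2 mm. A picture is of the moment at which its call begins. calibration takes no time and is no camera call.
- job.sign_off(): hands the job in; it is judged then, once.
Trained networks look in the newest picture that a camera, given by its name, has taken for a name from the list of things; names that differ only in an ending like _2 or _b are one class to them, and where a whole thing is asked for, a point or a joint stands for the part that bears it (a point fixed in the world has none). Each returns a list of dicts, best first, with "conf" (0 to 1); they miss things now and then, are a little off and sometimes report something else, mostly with a low value. They report only what shows in the picture. A call takes as long as a camera call. They do not tell look-alikes from the thing itself.
- cams.trace(camera, target): "pixels" (384x512 bool, what is visible of it) and "bbox" ([left, top, right, bottom] in pixels, round what is visible of it).
The state is a dict: "t": time; "q": joint angles; "qvel": joint speeds; "effort": joint torques, N m; "eef_pos": TCP position; "orientation": TCP orientation; "contact_force": force on the tool from outside, world axes, zero at the start; "wrist_torque": the same for the moment, N m; "grip_width": finger opening in mm; "gripper_force": force on a finger pad.
Only numpy, scipy, OpenCV 4.12 (cv2) and the standard library are available. Lean on these libraries where they do the work, as an engineer would, in place of code of your own. Each camera call takes 0.05 s, during which the arm holds its last target. There are 200 camera calls.

## Working session

There is one attempt and no reset: what is moved stays moved. The work goes in short steps, Python scripts to look and compute and a tool call to move; the robot and the scene stay as the last step left them, time stands still between calls to the robot, and variables do not carry over. Pictures are saved under pics/ and viewed, at most 14 in all, crops included, and the job is handed in when it is done.

Besides the shell and the picture viewer there is one more tool, called after ">>>" by a JSON object that holds its "api" and its "payload". move_arm: Moves the arm, as the interface text tells. Its arguments: {"type":"object","properties":{"increments":{"type":"array"},"hand":{"type":"number"},"newtons":{"type":"number"}},"required":["increments"]}

```bash
ls; mkdir -p pics
python3 - <<'E'
from workcell import r,cams,job
import cv2,numpy as np
o=r.get_obs();print(o)
for n in("top","side"):
    im=cams.snapshot(n);cv2.imwrite(f"pics/{n}0.png",cv2.resize(im,(800,600)))
    c=cams.calibration(n);print(n,{k:(np.round(v,3).tolist() if k=="extrinsics" else v) for k,v in c.items()})
    for t in("tray_1","curing_box","cover_knob","start_button","dropper","tape","tweezers"):
        for d in cams.trace(n,t):
            ys,xs=np.nonzero(d["pixels"]);print(n,t,round(d["conf"],2),d["bbox"],len(xs),xs.mean().round(1) if len(xs) else None,ys.mean().round(1) if len(xs) else None)
E
```

```text
pics
{'t': 0.0, 'q': array([ 1.17271447e+00,  2.63501776e-01, -4.89774662e-02,  1.25939768e+00,
        9.52483861e-06,  1.41550043e+00]), 'qvel': array([ 8.65401858e-04,  1.40653482e-03,  4.78415391e-04, -9.91827765e-04,
       -5.23681645e-05,  4.50536023e-04]), 'effort': array([-3.94961608e-04, -6.37610865e+01,  3.84566832e+01,  1.36254245e-02,
       -2.17824736e-04,  9.62042861e-06]), 'eef_pos': array([126.17289815, 509.49973962, 404.22108793]), 'orientation': array([ 1.21095038e-01,  9.92640771e-01, -5.18448112e-04, -1.52175888e-04]), 'contact_force': array([ 0.0400042 , -0.13440727,  0.05701708]), 'wrist_torque': array([-0.00922482, -0.02254029, -0.0202135 ]), 'gripper_force': 0.0, 'grip_width': 85.23701494701928}
top {'fx': 421.64419845986424, 'fy': 421.64419845986424, 'cx': 259.6706926704322, 'cy': 186.92507795121767, 'k1': -0.0537463387284781, 'extrinsics': [[0.007, -0.991, 0.135, 323.124], [-1.0, -0.009, -0.012, 23.432], [0.013, -0.135, -0.991, 1514.111], [0.0, 0.0, 0.0, 1.0]]}
top tray_1 0.82 [159.9, 200.1, 171.7, 217.3] 236 166.7 207.1
top tray_1 0.75 [128.4, 209.9, 151.
[... 720 characters left out ...]
fx': 412.7500736025211, 'fy': 412.7500736025211, 'cx': 257.2905516494864, 'cy': 189.99208142095767, 'k1': -0.06074157529486451, 'extrinsics': [[0.0, 0.435, -0.9, 1848.317], [1.0, 0.022, 0.011, -9.962], [0.025, -0.9, -0.435, 733.587], [0.0, 0.0, 0.0, 1.0]]}
side tray_1 0.65 [360.1, 191.6, 378.6, 198.8] 137 367.5 195.8
side tray_1 0.51 [338.0, 191.6, 350.7, 206.6] 137 342.6 198.8
side tray_1 0.27 [158.1, 180.5, 266.6, 255.9] 6494 212.7 216.3
side curing_box 0.79 [159.2, 181.3, 266.4, 255.5] 6093 211.3 216.5
side cover_knob 0.71 [179.0, 176.0, 265.7, 213.4] 2236 222.0 197.8
side dropper 0.59 [127.4, 207.5, 138.8, 236.2] 219 133.2 225.5
side tape 0.77 [121.9, 207.8, 146.5, 227.4] 278 133.2 213.3
```

View pics/top0.png

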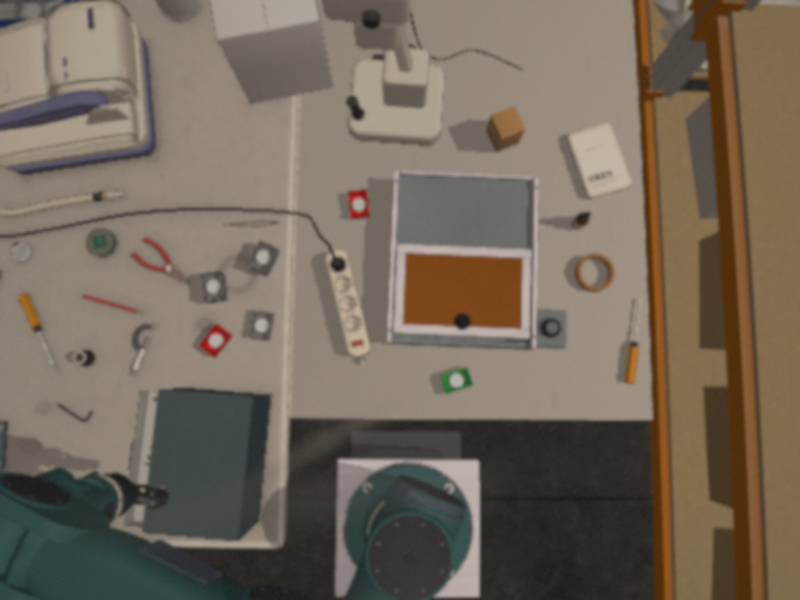

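View pics/side0.png

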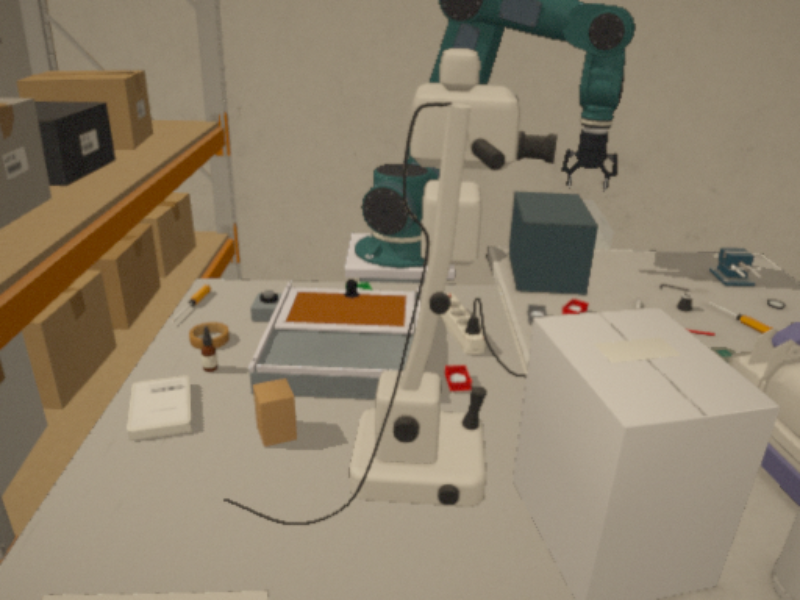

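The top view shows three grey trays or piles at (262,257), (213,287) and (260,324) in the 800x600 picture. The red ones at (215,340) and (358,204) and the green one at (457,380) are decoys. The box is at (465,260) with its knob at (462,321) and its button at (551,327). I'll enlarge the tray area and the box.

```bash
cat > h.py <<'E'
from workcell import r,cams,job
import cv2,numpy as np
from scipy.optimize import least_squares
def cal(n):
    c=cams.calibration(n);return c,np.array(c["extrinsics"])
def proj(n,P):
    c,E=cal(n);p=(np.atleast_2d(P)-E[:3,3])@E[:3,:3];s=p[:,:2]/p[:,2:];s=s*(1+c["k1"]*(s**2).sum(1,keepdims=True))
    return s*[c["fx"],c["fy"]]+[c["cx"],c["cy"]]
def back(n,uv,z):
    c,E=cal(n);d=(np.atleast_2d(uv)-[c["cx"],c["cy"]])/[c["fx"],c["fy"]];s=d.copy()
    for _ in range(20): s=d/(1+c["k1"]*(s**2).sum(1,keepdims=True))
    v=np.c_[s,np.ones(len(s))]@E[:3,:3].T
    return E[:3,3]+v*((z-E[2,3])/v[:,2:])
def crop(im,x0,y0,x1,y1,k,name): cv2.imwrite("pics/"+name,cv2.resize(im[y0:y1,x0:x1],None,fx=k,fy=k,interpolation=cv2.INTER_CUBIC))
def rect(mask,n,z):
    ys,xs=np.nonzero(mask);P=back(n,np.c_[xs,ys].astype(float),z)[:,:2].astype(np.float32)
    return cv2.minAreaRect(P)
E
python3 - <<'E'
from h import *
im=np.mean([cams.snapshot("top").astype(float) for _ in range(4)],0)
np.save("im0.npy",im);im=im.astype(np.uint8)
crop(im,122,148,187,223,8,"trays.png");crop(im,243,105,368,230,4.8,"box.png")
for d in cams.trace("top","tray_1"):
    (c,s,a)=rect(d["pixels"],"top",30);print(round(d["conf"],2),np.round(d["bbox"]),np.round(c),np.round(s),round(a))
E
```

```text
0.73 [159. 153. 178. 174.] [605. 336.] [51. 65.] 70
0.64 [225. 122. 237. 140.] [733. 119.] [67. 47.] 1
0.62 [131. 207. 150. 227.] [413. 433.] [49. 66.] 52
0.61 [161. 200. 173. 217.] [449. 333.] [48. 64.] 84
0.53 [130. 174. 147. 189.] [538. 444.] [68. 47.] 3
0.53 [283. 235. 303. 249.] [ 330. -110.] [40. 59.] 18
```

View pics/trays.png

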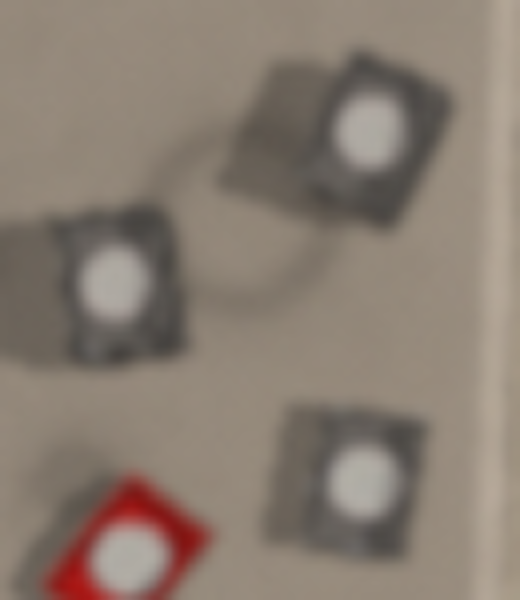

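View pics/box.png

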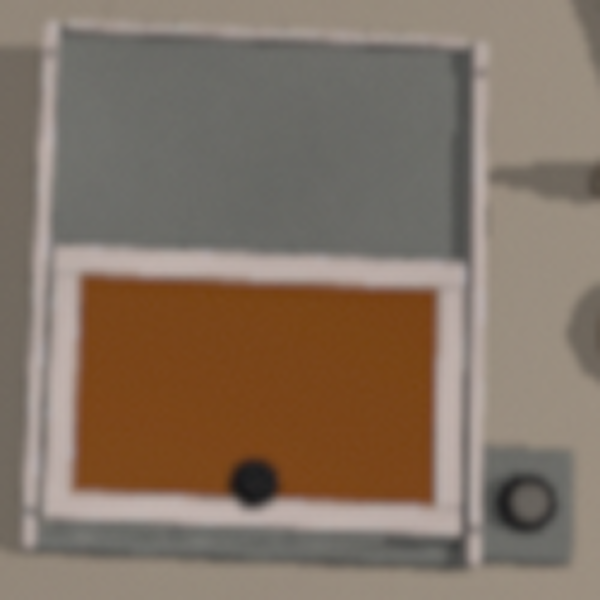

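Crop: upper-right tray (365,130) has a shadow about 90 px long (2 high), lower-right (360,485) about 45 px (single), and the left one (115,285) is long too. All three are grey and unlabelled decoys are red/green, so these are the ones meant. The box crop shows the knob at (254,480), the button at (529,500), and the rails from (52,22) to (28,548) and from (482,42) to (474,562).

Run:
```python
from h import *
f=lambda u,v:[243+(u+.5)/4.8-.5,105+(v+.5)/4.8-.5]
k=back("top",f(254,480),100)[0];b=back("top",f(529,500),46)[0]
print("knob",k,"button",b)
R=[back("top",f(*p),66)[0] for p in((52,22),(28,548),(482,42),(474,562))]
print(np.round(R))
for i in(0,2):
    d=R[i]-R[i+1];print(np.hypot(*d[:2]),np.arctan2(d[1],d[0]))
for p,q in(((75,275),(437,290)),((75,492),(434,502)),((55,247),(465,265)),((48,515),(465,533))):
    a,c=back("top",[f(*p),f(*q)],64);print(a[:2],c[:2],np.arctan2(*(a-c)[:2])*-1,((a+c)/2)[:2])
# shadow widths for trays
im=np.load("im0.npy").astype(np.uint8);cv2.imwrite("pics/x.png",cv2.resize(im[150:225,100:187],None,fx=6,fy=6,interpolation=cv2.INTER_CUBIC))
# light dir: dark region rows across trays
g=im.mean(2)
for y in(185,184,208,165): print(y,g[y,105:185].astype(int).tolist())
```

```text
knob [ 457.07551339 -115.56809966  100.        ] button [ 449.02810806 -322.43166871   46.        ]
[[ 800.   29.   66.]
 [ 410.   43.   66.]
 [ 789. -291.   66.]
 [ 402. -277.   66.]]
390.11724368814237 -0.034943989930966285
386.6848494845547 -0.03583813760278091
[609.45277591  10.93268538] [ 600.98013463 -253.92471882] -0.031978539529287 [ 605.21645527 -121.49601672]
[450.79468215   9.755178  ] [ 445.55674777 -249.13137932] -0.02022978667917182 [ 448.17571496 -119.68810066]
[630.13542904  25.69928053] [ 619.83749281 -274.90821615] -0.03424369254079662 [ 624.98646093 -124.60446781]
[434.08723618  29.00239148] [ 423.3402039  -271.23256568] -0.035780129696533734 [ 428.71372004 -121.1150871 ]
185 [134, 133, 133, 134, 132, 133, 133, 134, 133, 134, 133, 133, 133, 134, 132, 124, 107, 99, 98, 99, 98, 99, 99, 97, 91, 85, 93, 124, 154, 167, 168, 168, 165, 156, 132, 105, 87, 83, 79, 83, 101, 114, 118, 118, 118, 117, 117, 117, 117, 118, 118, 118, 120, 121, 124, 127, 129, 131, 131, 132, 133, 134, 135, 136, 135, 136, 136, 135, 136, 138, 138, 138, 138, 138, 139, 140, 143, 153, 162, 164]
184 [133,
[... 458 characters left out ...]
35, 135, 133, 132, 130, 126, 121, 118, 116, 114, 113, 111, 109, 105, 96, 90, 89, 88, 82, 78, 83, 99, 114, 125, 131, 134, 135, 134, 135, 134, 135, 136, 137, 138, 137, 133, 120, 106, 99, 98, 101, 99, 94, 105, 140, 166, 172, 171, 170, 169, 161, 147, 126, 105, 99, 114, 131, 137, 138, 139, 140, 143, 151, 161, 166, 162]
165 [85, 80, 87, 99, 114, 122, 127, 129, 131, 132, 133, 134, 135, 135, 134, 135, 134, 135, 135, 135, 134, 135, 136, 136, 134, 133, 132, 133, 133, 134, 134, 134, 134, 133, 131, 131, 131, 129, 126, 122, 118, 116, 115, 113, 114, 109, 99, 90, 87, 87, 85, 86, 85, 85, 87, 85, 80, 81, 103, 138, 161, 168, 168, 168, 166, 156, 140, 115, 90, 78, 76, 90, 115, 133, 140, 141, 143, 148, 158, 164]
```

```bash
cat >> h.py <<'E'
def state():
    o=r.get_obs();x,y,z,w=o["orientation"];yv=np.array([2*(x*y-z*w),1-2*(x*x+z*z)])
    return o,o["eef_pos"],np.arctan2(yv[1],yv[0])
def plan(legs,step=38,p=None,a=None,half=True):
    """legs: (x,y,zgrasp,yangle or None[,step]); prints rows in tool axes"""
    o,p0,a0=state();p=p0 if p is None else p;a=a0 if a is None else a
    for L in legs:
        T=np.array([L[0],L[1],L[2]+155.]);st=L[4] if len(L)>4 else step
        b=a if L[3] is None else L[3]
        da=(b-a+np.pi/2)%np.pi-np.pi/2 if half else b-a
        n=max(1,int(np.ceil(max(np.linalg.norm(T-p)/st,abs(da)/.115))));rows=[]
        for i in range(n):
            d=(T-p)/(n-i);t=round(-da/n,3)
            xw=np.array([np.cos(a+np.pi/2),np.sin(a+np.pi/2)]);yw=np.array([np.cos(a),np.sin(a)])
            s=np.round([d[:2]@xw,d[:2]@yw,-d[2]],0 if np.linalg.norm(d)>8 else 1)
            p=p+np.r_[s[0]*xw+s[1]*yw,-s[2]];a-=t;rows.append([float(v) for v in s]+[t])
        print("leg",L[:3],n,"rows:",str(rows).replace(".0,",",").replace(" ",""))
    return p,a
BC=np.array([531.,-120.]);BY=-0.035
def bx(x,y): c,s=np.cos(BY),np.sin(BY);return BC+[c*x-s*y,s*x+c*y]
E
python3 -c "
from h import *
plan([(457,-117,250,1.536),(457,-117,112,None),(457,-117,86,None,9)])"
```

```text
leg (457, -117, 250) 19 rows: [[-25,-28,-0,np.float64(-0.011)],[-25,-28,-0,np.float64(-0.011)],[-24,-28,-0,np.float64(-0.011)],[-24,-29,-0,np.float64(-0.011)],[-24,-29,-0,np.float64(-0.011)],[-23,-29,-0,np.float64(-0.011)],[-23,-29,-0,np.float64(-0.011)],[-23,-30,-0,np.float64(-0.011)],[-22,-30,-0,np.float64(-0.011)],[-22,-30,-0,np.float64(-0.011)],[-22,-30,-0,np.float64(-0.011)],[-21,-31,-0,np.float64(-0.011)],[-21,-31,-0,np.float64(-0.011)],[-20,-31,-0,np.float64(-0.011)],[-20,-31,-0,np.float64(-0.011)],[-20,-32,-0,np.float64(-0.011)],[-19,-32,-0,np.float64(-0.011)],[-19,-32,-0,np.float64(-0.011)],[-19,-32,-0,np.float64(-0.011)]]
leg (457, -117, 112) 4 rows: [[-0,0,34,np.float64(-0.0)],[-0,0,35,np.float64(-0.0)],[-0,0,34,np.float64(-0.0)],[-0,0,35,np.float64(-0.0)]]
leg (457, -117, 86) 3 rows: [[-0,0,9,np.float64(-0.0)],[-0,0,8,np.float64(-0.0)],[-0,0,9,np.float64(-0.0)]]
```

>>> {"api": "move_arm", "payload": {"increments": [[-25, -28, 0, -0.011], [-25, -28, 0, -0.011], [-24, -28, 0, -0.011], [-24, -29, 0, -0.011], [-24, -29, 0, -0.011], [-23, -29, 0, -0.011], [-23, -29, 0, -0.011], [-23, -30, 0, -0.011], [-22, -30, 0, -0.011], [-22, -30, 0, -0.011]], "hand": 0, "newtons": 40}}

```text
t: 1.88
eef_pos: [301.4, 178.0, 404.9]
orientation: [0.066, 0.998, 0.0, 0.0]
contact_force: [0.4, 0.9, -0.3]
grip_width: 85.3
gripper_force: 0.0
```

>>> {"api": "move_arm", "payload": {"increments": [[-22, -30, 0, -0.011], [-21, -31, 0, -0.011], [-21, -31, 0, -0.011], [-20, -31, 0, -0.011], [-20, -31, 0, -0.011], [-20, -32, 0, -0.011], [-19, -32, 0, -0.011], [-19, -32, 0, -0.011], [-19, -32, 0, -0.011]]}}

```text
t: 2.63
eef_pos: [456.9, -119.4, 404.7]
orientation: [0.017, 1.0, -0.0, 0.0]
contact_force: [1.4, 0.5, -0.1]
grip_width: 85.6
gripper_force: 0.0
```

```bash
sed -i 's/t=round(-da\/n,3)/t=float(round(-da\/n,3))/' h.py
python3 - <<'E'
from h import *
o,p,a=state();print(p,a)
im=cams.snapshot("top");crop(im,243,105,368,230,4.8,"box2.png")
plan([(457,-117,86,1.536,30)])
E
```

```text
[ 456.91756682 -119.44758568  404.72666379] 1.5369147216495607
leg (457, -117, 86) 6 rows: [[1,1,27,-0.0],[0,1,27,-0.0],[1,1,27,-0.0],[0,1,27,-0.0],[1,1,28,-0.0],[0,2,27,-0.0]]
```

>>> {"api": "move_arm", "payload": {"increments": [[0, 1, 30, 0], [0, 1, 30, 0], [0, 1, 30, 0], [0, 0, 30, 0], [0, 0, 20, 0], [0, 0, 12, 0], [0, 0, 12, 0]]}}

```text
t: 3.27
eef_pos: [456.4, -114.2, 239.6]
orientation: [0.017, 1.0, 0.0, -0.0]
contact_force: [1.1, 0.2, 0.9]
grip_width: 85.3
gripper_force: 0.0
```

>>> {"api": "move_arm", "payload": {"increments": [[0, 0, 0, 0], [0, 0, 0, 0], [0, 0, 0, 0], [0, 0, 0, 0], [0, 0, 0, 0], [0, 0, 0, 0], [0, 0, 0, 0], [0, 0, 0, 0], [0, 0, 0, 0]], "hand": 255, "newtons": 30}}

```text
t: 4.02
eef_pos: [457.2, -115.2, 241.7]
orientation: [0.017, 1.0, -0.002, 0.001]
contact_force: [-0.7, -8.7, 4.3]
grip_width: 27.3
gripper_force: 31.5
```

>>> {"api": "move_arm", "payload": {"increments": [[-10, -1, 0, 0], [-20, -1, 0, 0], [-20, 0, 0, 0], [-20, 0, 0, 0], [-20, 0, 0, 0], [-20, 0, 0, 0], [-20, 0, 0, 0], [-20, 0, 0, 0], [-15, 0, 0, 0], [-10, 0, 0, 0]]}}

```text
t: 4.85
eef_pos: [629.6, -121.5, 240.2]
orientation: [0.017, 1.0, 0.0, -0.004]
contact_force: [-36.8, 0.9, 10.0]
grip_width: 27.2
gripper_force: 33.2
```

>>> {"api": "move_arm", "payload": {"increments": [[-4, 0, 0, 0], [-3, 0, 0, 0], [0, 0, 0, 0]]}}

```text
t: 5.1
eef_pos: [636.9, -121.9, 239.7]
orientation: [0.017, 1.0, 0.001, -0.003]
contact_force: [-12.8, 3.3, -2.1]
grip_width: 24.9
gripper_force: 25.6
```

Run:
```python
from h import *
o,p,a=state();print(p,o["contact_force"],o["grip_width"])
a=cams.snapshot("top");b=cams.snapshot("side")
c=np.hstack([cv2.resize(a[85:235,240:370],(400,462)),cv2.resize(b[130:270,140:270],(400,431)).copy() if 0 else cv2.resize(b[130:280,140:270],(400,462))])
cv2.imwrite("pics/open.png",c)
```

```text
[ 636.85093219 -121.9428892   239.72451248] [-12.78103456   3.32149579  -2.1028177 ] 24.900401573704134
```

View pics/open.png

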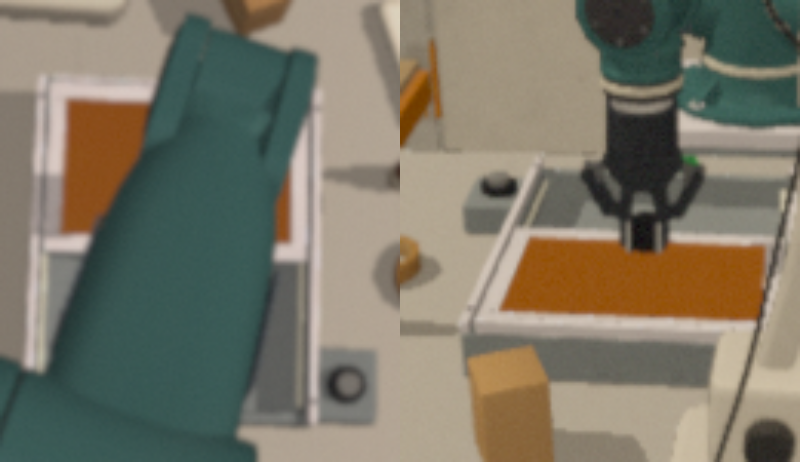

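>>> {"api": "move_arm", "payload": {"increments": [[0, 0, 0, 0], [0, 0, 0, 0], [0, 0, 0, 0], [0, 0, 0, 0], [0, 0, -25, 0], [0, 0, -35, 0], [0, 0, -35, 0], [0, 0, -35, 0]], "hand": 0}}

```text
t: 5.87
eef_pos: [638.2, -122.5, 372.5]
orientation: [0.017, 1.0, -0.0, 0.0]
contact_force: [0.7, 0.0, 0.1]
grip_width: 85.1
gripper_force: 0.0
```

>>> {"api": "move_arm", "payload": {"increments": [[10, 28, 0, 0], [15, 35, 0, 0], [16, 36, 0, 0], [16, 36, 0, 0], [16, 36, 0, 0], [16, 36, 0, 0], [16, 36, 0, 0], [16, 36, 0, 0]]}}

```text
t: 6.53
eef_pos: [526.0, 161.9, 371.1]
orientation: [0.017, 1.0, 0.0, 0.0]
contact_force: [0.2, 0.5, -0.5]
grip_width: 85.6
gripper_force: 0.0
```

>>> {"api": "move_arm", "payload": {"increments": [[16, 36, 0, 0], [16, 36, 0, 0], [16, 36, 0, 0], [14, 36, 0, 0]]}}

```text
t: 6.87
eef_pos: [468.7, 308.0, 371.2]
orientation: [0.017, 1.0, 0.0, 0.0]
contact_force: [-0.1, 0.1, 0.4]
grip_width: 85.3
gripper_force: 0.0
```

Run:
```python
from h import *
o,p,a=state();print(p,a,o["t"])
im=np.mean([cams.snapshot("top").astype(float) for _ in range(4)],0).astype(np.uint8)
np.save("im1.npy",im)
c=np.hstack([cv2.resize(im[90:230,243:368],(500,560),interpolation=cv2.INTER_CUBIC),cv2.resize(im[150:226,115:187],(300,317))if 0 else cv2.resize(im[130:270,110:185],(300,560),interpolation=cv2.INTER_CUBIC)])
cv2.imwrite("pics/open2.png",c)
```

```text
[468.67352673 308.03337732 371.19737941] 1.5370003774587984 6.8667
```

View pics/open2.png

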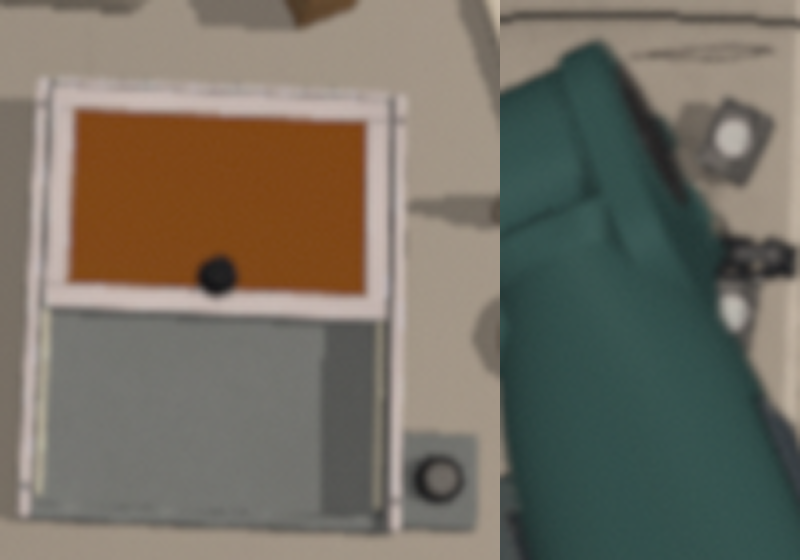

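The cover now sits at the back, with its knob at (217,274) in the left crop. I'll compute its travel and plan the first tray, which is single at (733,310) in the right crop.

Run:
```python
from h import *
k=back("top",[296.9,158.1],100)[0];print("knob",k, (k-[457.1,-115.6,100])[:2])
# cover front edges before/after, well corners
f=lambda u,v:[243+(u+.5)/4-.5,90+(v+.5)/4-.5]
print(back("top",[f(45,304),f(388,317)],64)[:,:2])
# refine tray rects using dark/white contrast: white lens centre from im0
im=np.load("im0.npy");g=im.min(2)
for (x0,y0,x1,y1) in((158,150,180,178),(128,172,147,195),(156,197,178,220)):
    m=np.clip(g[y0:y1,x0:x1]-125,0,None);m[(im[y0:y1,x0:x1].max(2)-g[y0:y1,x0:x1])>9]=0
    ys,xs=np.mgrid[y0:y1,x0:x1];u=[(m*xs).sum()/m.sum(),(m*ys).sum()/m.sum()]
    print("lens",np.round(u,1),back("top",u,20)[0],back("top",u,42)[0])
```

```text
knob [ 616.88161162 -121.04597182  100.        ] [159.78161162  -5.44597182]
[[ 596.0403433    26.05314687]
 [ 587.45295328 -274.78094039]]
lens [nan nan] [nan nan nan] [nan nan nan]
lens [nan nan] [nan nan nan] [nan nan nan]
lens [169.5 208.2] [447.93253484 324.38042     20.        ] [446.09478831 319.94911685  42.        ]<stdin>:10: RuntimeWarning: invalid value encountered in scalar divide
```

The cover started about 24 mm ajar. It is now at its end stop, which matches the rail length, so the box centre is about (507,-119). Next is the single tray.

```bash
sed -i 's/BC=np.array(.*/BC=np.array([507.,-119.])/;s/; BY=.*/ /' h.py; grep BY h.py | head -2
python3 - <<'E'
from h import *
plan([(448,331,120,1.466),(448,331,22,None,25)])
E
```

```text
def bx(x,y): c,s=np.cos(BY),np.sin(BY);return BC+[c*x-s*y,s*x+c*y]
leg (448, 331, 120) 3 rows: [[7,8,32,0.024],[8,7,32,0.024],[8,8,32,0.024]]
leg (448, 331, 22) 4 rows: [[-0,-0,24,-0.0],[-0,-0,25,-0.0],[-0,-0,24,-0.0],[-0,-0,25,-0.0]]
```

>>> {"api": "move_arm", "payload": {"increments": [[7, 8, 32, 0.024], [8, 7, 32, 0.024], [8, 8, 32, 0.024], [0, 0, 24, 0], [0, 0, 25, 0], [0, 0, 24, 0], [0, 0, 15, 0], [0, 0, 9, 0], [0, 0, 0, 0]]}}

```text
t: 7.82
eef_pos: [448.4, 329.6, 176.4]
orientation: [0.054, 0.999, -0.001, -0.001]
contact_force: [-0.8, -0.6, -0.3]
grip_width: 85.2
gripper_force: 0.0
```

>>> {"api": "move_arm", "payload": {"increments": [[0, 0, 0, 0], [0, 0, 0, 0], [0, 0, 0, 0], [0, 0, 0, 0], [0, 0, 0, 0], [0, 0, 0, 0], [0, 0, 0, 0]], "hand": 255, "newtons": 35}}

```text
t: 8.4
eef_pos: [448.7, 330.9, 178.8]
orientation: [0.053, 0.999, 0.0, 0.001]
contact_force: [-0.3, -1.2, 7.4]
grip_width: 43.2
gripper_force: 35.5
```

```bash
echo 'BY=-0.035' >> h.py
python3 - <<'E'
from h import *
o,p,a=state();print(p,a,o["t"],o["grip_width"],o["contact_force"])
t=bx(-45,-95);print(t)
p,a=plan([(448,331,130,None),(*t,130,1.536)])
E
```

```text
[448.65981256 330.87132182 178.81098833] 1.465017490678113 8.4 43.175898953436096 [-0.27079168 -1.19622005  7.4073853 ]
[ 458.7032385  -212.36713998]
leg (448, 331, 130) 3 rows: [[0,0,-35,-0.0],[0,0,-36,-0.0],[1,0,-35,-0.0]]
leg (np.float64(458.70323849903104), np.float64(-212.3671399825363), 130) 15 rows: [[-5,-36,-0,-0.005],[-4,-36,-0,-0.005],[-4,-36,-0,-0.005],[-4,-36,-0,-0.005],[-4,-36,-0,-0.005],[-4,-36,-0,-0.005],[-3,-36,-0,-0.005],[-3,-36,-0,-0.005],[-3,-36,-0,-0.005],[-3,-36,-0,-0.005],[-3,-36,-0,-0.005],[-3,-36,-0,-0.005],[-2,-36,-0,-0.005],[-2,-37,-0,-0.005],[-2,-36,-0,-0.005]]
```

>>> {"api": "move_arm", "payload": {"increments": [[0, 0, -15, 0], [0, 0, -30, 0], [0, 0, -35, 0], [0, 0, -26, 0], [-5, -30, 0, -0.005], [-4, -36, 0, -0.005], [-4, -36, 0, -0.005], [-4, -36, 0, -0.005], [-4, -36, 0, -0.005], [-4, -36, 0, -0.005]], "newtons": 50}}

```text
t: 9.23
eef_pos: [453.3, 117.8, 284.3]
orientation: [0.038, 0.999, 0.0, 0.001]
contact_force: [1.4, -0.0, -1.0]
grip_width: 43.1
gripper_force: 52.9
```

>>> {"api": "move_arm", "payload": {"increments": [[-3, -36, 0, -0.005], [-3, -36, 0, -0.005], [-3, -36, 0, -0.005], [-3, -36, 0, -0.005], [-3, -36, 0, -0.005], [-3, -36, 0, -0.005], [-3, -36, 0, -0.005], [-3, -36, 0, -0.005], [-3, -30, 0, 0]]}}

```text
t: 9.98
eef_pos: [462.4, -202.1, 284.3]
orientation: [0.018, 1.0, -0.0, 0.001]
contact_force: [0.6, 0.1, -1.0]
grip_width: 42.7
gripper_force: 52.9
```

Run:
```python
from h import *
o,p,a=state();print(p,a,o["t"],o["grip_width"],o["gripper_force"],o["contact_force"])
t=bx(-45,-95);plan([(*t,60,1.536),(*t,34,None,10)])
```

```text
[ 462.44384757 -202.0904005   284.34474661] 1.5345291830641439 9.9833 42.74062902884558 52.87822835147381 [ 0.6079328   0.06454915 -0.96817413]
leg (np.float64(458.70323849903104), np.float64(-212.3671399825363), 60) 2 rows: [[2,-5,35,-0.001],[1,-5,34,-0.001]]
leg (np.float64(458.70323849903104), np.float64(-212.3671399825363), 34) 3 rows: [[0,-0,9,-0.0],[0,-0,9,-0.0],[0,-0,8,-0.0]]
```

>>> {"api": "move_arm", "payload": {"increments": [[2, -5, 20, 0], [2, -5, 30, 0], [0, 0, 25, 0], [0, 0, 10, 0], [0, 0, 5, 0], [0, 0, 3, 0], [0, 0, 2, 0], [0, 0, 0, 0]]}}

```text
t: 10.65
eef_pos: [458.7, -209.6, 189.3]
orientation: [0.018, 1.0, -0.0, 0.0]
contact_force: [0.8, 0.8, -1.2]
grip_width: 43.0
gripper_force: 52.9
```

Run:
```python
from h import *
o,p,a=state();print(p,a,o["grip_width"],o["gripper_force"],o["contact_force"],bx(-45,-95))
```

```text
[ 458.7059831  -209.60174893  189.26993223] 1.535238592411084 42.99896129777585 52.85665936768055 [ 0.81347347  0.80274071 -1.18336407] [ 458.7032385  -212.36713998]
```

>>> {"api": "move_arm", "payload": {"increments": [[0, 0, 2, 0], [0, 0, 1, 0], [0, 0, 0, 0]]}}

```text
t: 10.9
eef_pos: [458.7, -209.6, 187.4]
orientation: [0.018, 1.0, -0.001, 0.001]
contact_force: [-5.3, 3.0, 24.7]
grip_width: 42.9
gripper_force: 55.8
```

>>> {"api": "move_arm", "payload": {"increments": [[0, 0, 0, 0], [0, 0, 0, 0], [0, 0, 0, 0], [0, 0, 0, 0], [0, 0, -10, 0], [0, 0, -30, 0], [0, 0, -35, 0], [0, 0, -35, 0], [0, 0, -35, 0]], "hand": 65}}

```text
t: 11.65
eef_pos: [458.1, -209.4, 332.5]
orientation: [0.018, 1.0, -0.0, -0.0]
contact_force: [1.6, -0.2, 0.1]
grip_width: 64.0
gripper_force: 0.0
```

Run:
```python
from h import *
o,p,a=state();print(p,a,o["t"],o["grip_width"])
plan([(603,332,180,1.222),(603,332,80,None,30)])
```

```text
[ 458.11479095 -209.35318627  332.49562932] 1.5350135943308827 11.65 64.04467634955763
leg (603, 332, 180) 15 rows: [[-8,36,-0,0.021],[-8,37,-0,0.021],[-7,37,-0,0.021],[-6,37,-0,0.021],[-5,37,-0,0.021],[-5,37,-0,0.021],[-4,37,-0,0.021],[-3,37,-0,0.021],[-2,37,-0,0.021],[-1,37,-0,0.021],[-1,37,-1,0.021],[0,38,-0,0.021],[1,37,-1,0.021],[2,38,-0,0.021],[3,37,-1,0.021]]
leg (603, 332, 80) 4 rows: [[0,0,25,-0.0],[0,0,25,-0.0],[0,0,25,-0.0],[0,0,25,-0.0]]
```

```bash
cat >> h.py <<'E'
def look(z=30,tag=None):
    im=cams.snapshot("top");L=[]
    for d in cams.trace("top","tray_1"):
        c,s,a=rect(d["pixels"],"top",z);c,s=np.array(c),np.array(s)
        if s[0]>s[1]: s=s[::-1];a+=90
        m=im[d["pixels"]];col=np.median(m,0);sat=col.max()-col.min()
        print(round(d["conf"],2),"c",np.round(c,1),"size",np.round(s),"grip angle",round(np.deg2rad(a),3),"sat",sat)
    return im
E
python3 -c "
from h import *
im=look(52);crop(im,100,148,187,223,7,'t2.png')"
```

```text
0.69 c [538.9 439.7] size [51. 74.] grip angle 1.779 sat 13.0
0.62 c [602. 332.] size [46. 60.] grip angle 1.181 sat 11.0
0.59 c [412.  424.7] size [45. 68.] grip angle 0.811 sat 75.0
0.51 c [725.  115.9] size [43. 63.] grip angle 1.591 sat 93.0
```

View pics/t2.png

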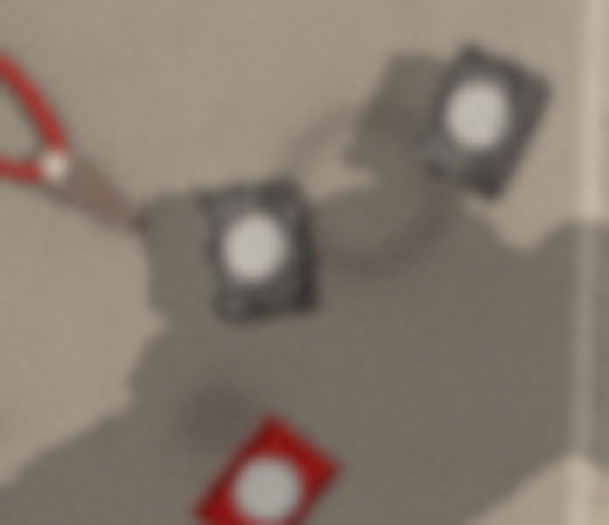

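Crop: the upper-right pile is at (485,125) and the left pile at (262,250). Their shadows are about twice the single's, so each is two high. Going for the top of the upper-right pile.

>>> {"api": "move_arm", "payload": {"increments": [[-8, 36, 0, 0.021], [-8, 37, 0, 0.021], [-7, 37, 0, 0.021], [-6, 37, 0, 0.021], [-5, 37, 0, 0.021], [-5, 37, 0, 0.021], [-4, 37, 0, 0.021], [-3, 37, 0, 0.021], [-2, 37, 0, 0.021], [-1, 37, 0, 0.021]], "hand": 20}}

```text
t: 12.58
eef_pos: [555.2, 152.6, 330.3]
orientation: [0.123, 0.992, -0.0, -0.0]
contact_force: [0.6, -1.0, 0.5]
grip_width: 79.2
gripper_force: 0.0
```

>>> {"api": "move_arm", "payload": {"increments": [[-1, 37, 0, 0.021], [0, 38, 0, 0.021], [1, 37, 0, 0.021], [2, 38, 0, 0.021], [3, 37, 0, 0.021], [0, 0, 20, 0], [0, 0, 30, 0]]}}

```text
t: 13.17
eef_pos: [604.2, 334.0, 281.4]
orientation: [0.173, 0.985, 0.001, 0.002]
contact_force: [1.1, -0.3, -0.0]
grip_width: 78.7
gripper_force: 0.0
```

Run:
```python
from h import *
o,p,a=state();print(p,a,o["t"],o["grip_width"])
plan([(603,332,46,1.2,30)])
```

```text
[604.17696476 333.97138609 281.44479847] 1.2224574767275482 13.1667 78.66147708963963
leg (603, 332, 46) 3 rows: [[0,-1,27,0.007],[0,-1,27,0.007],[0,-0,26,0.007]]
```

>>> {"api": "move_arm", "payload": {"increments": [[0, -1, 27, 0.007], [0, -1, 27, 0.007], [0, 0, 14, 0.007], [0, 0, 7, 0], [0, 0, 4, 0], [0, 0, 1, 0], [0, 0, 0, 0]]}}

```text
t: 13.75
eef_pos: [603.0, 329.7, 201.4]
orientation: [0.185, 0.983, 0.0, 0.0]
contact_force: [-0.1, 0.3, 0.4]
grip_width: 78.8
gripper_force: 0.0
```

>>> {"api": "move_arm", "payload": {"increments": [[0, 0, 0, 0], [0, 0, 0, 0], [0, 0, 0, 0], [0, 0, 0, 0], [0, 0, 0, 0], [0, 0, 0, 0], [0, 0, 0, 0]], "hand": 255, "newtons": 40}}

```text
t: 14.33
eef_pos: [602.9, 329.8, 201.7]
orientation: [0.185, 0.983, 0.0, 0.001]
contact_force: [-0.4, -0.1, 6.1]
grip_width: 43.1
gripper_force: 40.6
```

>>> {"api": "move_arm", "payload": {"increments": [[0, 0, -5, 0], [0, 0, -10, 0], [0, 0, -20, 0], [0, 0, -30, 0], [0, 0, -25, 0]], "newtons": 50}}

```text
t: 14.75
eef_pos: [602.5, 329.5, 292.9]
orientation: [0.185, 0.983, 0.0, 0.0]
contact_force: [1.0, 0.1, 0.3]
grip_width: 43.1
gripper_force: 51.0
```

Run:
```python
from h import *
o,p,a=state();print(p,a,o["t"],o["grip_width"])
t=bx(-45,0);print(t)
plan([(*t,135,1.536),(*t,34,None,30)])
```

```text
[602.47464436 329.51408709 292.94006314] 1.199026590736391 14.75 43.093774738401244
[ 462.02755969 -117.42532154]
leg (np.float64(462.027559686443), np.float64(-117.42532154280487), 135) 13 rows: [[-2,-36,0,-0.026],[-2,-36,0,-0.026],[-1,-36,0,-0.026],[0,-36,0,-0.026],[1,-36,0,-0.026],[2,-36,0,-0.026],[3,-36,0,-0.026],[4,-36,0,-0.026],[5,-36,1,-0.026],[6,-35,0,-0.026],[8,-35,1,-0.026],[8,-35,0,-0.026],[9,-35,1,-0.026]]
leg (np.float64(462.027559686443), np.float64(-117.42532154280487), 34) 4 rows: [[0,-0,25,-0.0],[0,-0,25,-0.0],[0,-0,25,-0.0],[0,-0,26,-0.0]]
```

>>> {"api": "move_arm", "payload": {"increments": [[-2, -25, 0, -0.02], [-2, -36, 0, -0.026], [-2, -36, 0, -0.026], [0, -36, 0, -0.026], [1, -36, 0, -0.026], [2, -36, 0, -0.026], [3, -36, 0, -0.026], [4, -36, 0, -0.026], [5, -36, 0, -0.026], [6, -35, 0, -0.026]]}}

```text
t: 15.58
eef_pos: [498.6, -5.7, 291.6]
orientation: [0.058, 0.998, -0.0, 0.001]
contact_force: [0.9, -1.0, -0.3]
grip_width: 42.9
gripper_force: 57.6
```

>>> {"api": "move_arm", "payload": {"increments": [[8, -35, 0, -0.026], [8, -35, 0, -0.026], [9, -35, 0, -0.026], [0, -10, 0, -0.006], [0, 0, 0, 0]]}}

```text
t: 16.0
eef_pos: [464.2, -118.8, 291.6]
orientation: [0.018, 1.0, -0.0, 0.001]
contact_force: [0.3, 0.8, -0.4]
grip_width: 43.0
gripper_force: 57.8
```

Run:
```python
from h import *
o,p,a=state();print(p,a,o["t"],o["grip_width"],o["gripper_force"])
im=look(30)
t=bx(-45,0);plan([(*t,50,1.536)])
```

```text
[ 464.16835289 -118.81268218  291.60374683] 1.5338995685293655 16.0 43.01751904441881 57.84030921757221
0.78 c [538.5 445.2] size [50. 68.] grip angle 1.746 sat 9.0
0.73 c [731.  117.3] size [43. 63.] grip angle 1.586 sat 92.0
0.53 c [600.6 328.8] size [50. 67.] grip angle 1.202 sat 13.0
0.53 c [414.6 434.1] size [47. 63.] grip angle 0.923 sat 80.0
leg (np.float64(462.027559686443), np.float64(-117.42532154280487), 50) 3 rows: [[1,-0,29,-0.0],[1,-0,29,-0.0],[1,-1,28,-0.0]]
```

The lower tray is still on the bench at (601,329). Lowering this one.

>>> {"api": "move_arm", "payload": {"increments": [[1, 0, 25, 0], [1, 0, 30, 0], [0, 0, 25, 0], [0, 0, 12, 0], [0, 0, 6, 0], [0, 0, 3, 0], [0, 0, 0, 0]]}}

```text
t: 16.68
eef_pos: [462.9, -115.9, 189.9]
orientation: [0.016, 1.0, 0.0, 0.0]
contact_force: [0.0, 0.0, -1.0]
grip_width: 43.1
gripper_force: 57.9
```

>>> {"api": "move_arm", "payload": {"increments": [[0, 0, 1, 0], [0, 0, 1, 0], [0, 0, 0, 0]]}}

```text
t: 16.93
eef_pos: [462.9, -116.5, 188.3]
orientation: [0.017, 1.0, -0.0, 0.001]
contact_force: [0.2, 0.1, 0.7]
grip_width: 42.6
gripper_force: 58.1
```

>>> {"api": "move_arm", "payload": {"increments": [[0, 0, 1, 0], [0, 0, 0, 0]]}}

```text
t: 17.1
eef_pos: [462.8, -116.4, 188.2]
orientation: [0.017, 1.0, -0.0, 0.001]
contact_force: [-5.8, 3.3, 27.0]
grip_width: 42.7
gripper_force: 61.0
```

>>> {"api": "move_arm", "payload": {"increments": [[0, 0, 0, 0], [0, 0, 0, 0], [0, 0, 0, 0], [0, 0, 0, 0], [0, 0, -10, 0], [0, 0, -30, 0], [0, 0, -35, 0], [0, 0, -35, 0], [0, 0, -35, 0]], "hand": 65}}

```text
t: 17.85
eef_pos: [462.2, -116.3, 333.3]
orientation: [0.017, 1.0, 0.0, -0.0]
contact_force: [1.7, -0.2, 0.1]
grip_width: 63.4
gripper_force: 0.0
```

Run:
```python
from h import *
o,p,a=state();print(p,a,o["t"],o["grip_width"])
im=look(30)
plan([(600,328,120,1.2),(600,328,25,None,25)])
```

```text
[ 462.15860694 -116.25240905  333.31990218] 1.536973583058826 17.85 63.44642076401772
0.79 c [731.1 119.1] size [40. 64.] grip angle 1.591 sat 92.0
0.7 c [538.2 444.8] size [51. 71.] grip angle 1.725 sat 8.0
0.54 c [599.  327.6] size [52. 65.] grip angle 1.147 sat 12.0
0.5 c [413.3 433.3] size [48. 63.] grip angle 0.926 sat 79.0
leg (600, 328, 120) 13 rows: [[-9,35,5,0.026],[-8,35,5,0.026],[-8,35,5,0.026],[-7,35,5,0.026],[-6,35,5,0.026],[-5,35,5,0.026],[-4,36,4,0.026],[-3,36,5,0.026],[-2,36,4,0.026],[-1,36,5,0.026],[0,35,4,0.026],[1,36,5,0.026],[2,35,4,0.026]]
leg (600, 328, 25) 4 rows: [[-0,0,24,-0.0],[-0,0,24,-0.0],[-0,0,24,-0.0],[-0,0,23,-0.0]]
```

>>> {"api": "move_arm", "payload": {"increments": [[-9, 35, 5, 0.026], [-8, 35, 5, 0.026], [-8, 35, 5, 0.026], [-7, 35, 5, 0.026], [-6, 35, 5, 0.026], [-5, 35, 5, 0.026], [-4, 36, 4, 0.026], [-3, 36, 5, 0.026], [-2, 36, 4, 0.026], [-1, 36, 5, 0.026]], "hand": 20}}

```text
t: 18.78
eef_pos: [568.5, 228.4, 282.9]
orientation: [0.147, 0.989, -0.0, -0.0]
contact_force: [0.5, -0.2, 0.7]
grip_width: 78.9
gripper_force: 0.0
```

>>> {"api": "move_arm", "payload": {"increments": [[0, 35, 4, 0.026], [1, 36, 5, 0.026], [2, 35, 4, 0.026], [0, 3, 24, 0], [0, 0, 24, 0], [0, 0, 24, 0], [0, 0, 12, 0], [0, 0, 6, 0], [0, 0, 4, 0], [0, 0, 0, 0]]}}

```text
t: 19.62
eef_pos: [600.0, 330.8, 176.2]
orientation: [0.185, 0.983, -0.0, -0.0]
contact_force: [-0.5, -0.2, -0.2]
grip_width: 78.3
gripper_force: 0.0
```

Run:
```python
from h import *
o,p,a=state();print(p,a,o["t"],o["grip_width"],o["contact_force"])
plan([(600,328,25,1.2)])
```

```text
[600.00153369 330.79664038 176.24323784] 1.198859013729791 19.6167 78.34563618375233 [-0.47491058 -0.15112555 -0.19994331]
leg (600, 328, 25) 1 rows: [[-1,-2.6,-3.8,-0.001]]
```

>>> {"api": "move_arm", "payload": {"increments": [[-1, -2, -4, 0], [0, 0, 0, 0]]}}

```text
t: 19.78
eef_pos: [600.7, 328.5, 182.4]
orientation: [0.185, 0.983, 0.001, 0.001]
contact_force: [0.8, 0.1, 0.5]
grip_width: 78.6
gripper_force: 0.0
```

>>> {"api": "move_arm", "payload": {"increments": [[0, 0, 0, 0], [0, 0, 0, 0], [0, 0, 0, 0], [0, 0, 0, 0], [0, 0, 0, 0], [0, 0, 0, 0], [0, 0, 0, 0]], "hand": 255, "newtons": 40}}

```text
t: 20.37
eef_pos: [600.4, 328.8, 181.3]
orientation: [0.185, 0.983, 0.0, 0.0]
contact_force: [-1.2, 0.1, 7.5]
grip_width: 43.0
gripper_force: 41.5
```

>>> {"api": "move_arm", "payload": {"increments": [[0, 0, -5, 0], [0, 0, -15, 0], [0, 0, -30, 0], [0, 0, -35, 0], [0, 0, -25, 0]], "newtons": 50}}

```text
t: 20.78
eef_pos: [600.1, 328.7, 293.4]
orientation: [0.185, 0.983, 0.0, 0.0]
contact_force: [0.8, -0.4, -0.7]
grip_width: 43.1
gripper_force: 51.9
```

Run:
```python
from h import *
o,p,a=state();print(p,a,o["t"],o["grip_width"])
t=bx(-45,95);print(t)
plan([(*t,135,1.536),(*t,38,None,25)])
```

```text
[600.12769767 328.66032892 293.42022782] 1.1989814892615436 20.7833 43.082663907985875
[465.35188087 -22.4835031 ]
leg (np.float64(465.35188087385495), np.float64(-22.483503103073446), 135) 10 rows: [[-0,-38,0,-0.034],[1,-38,0,-0.034],[2,-37,0,-0.034],[4,-37,0,-0.034],[5,-37,1,-0.034],[6,-37,0,-0.034],[7,-37,1,-0.034],[9,-37,0,-0.034],[10,-36,1,-0.034],[11,-36,0,-0.034]]
leg (np.float64(465.35188087385495), np.float64(-22.483503103073446), 38) 4 rows: [[0,-0,24,-0.0],[0,-0,24,-0.0],[0,-0,25,-0.0],[0,-0,24,-0.0]]
```

>>> {"api": "move_arm", "payload": {"increments": [[0, -28, 0, -0.024], [1, -38, 0, -0.034], [2, -37, 0, -0.034], [4, -37, 0, -0.034], [5, -37, 0, -0.034], [6, -37, 0, -0.034], [7, -37, 0, -0.034], [9, -37, 0, -0.034], [10, -36, 0, -0.034], [11, -36, 0, -0.034]]}}

```text
t: 21.62
eef_pos: [464.9, -13.0, 291.0]
orientation: [0.02, 1.0, -0.0, 0.0]
contact_force: [1.3, -1.6, -0.9]
grip_width: 43.0
gripper_force: 52.0
```

>>> {"api": "move_arm", "payload": {"increments": [[0, -10, 0, -0.01], [0, 0, 0, 0]]}}

```text
t: 21.78
eef_pos: [465.0, -23.9, 291.1]
orientation: [0.017, 1.0, -0.0, 0.0]
contact_force: [0.9, 0.5, -0.8]
grip_width: 42.9
gripper_force: 51.9
```

Run:
```python
from h import *
o,p,a=state();print(p,a,o["t"],o["grip_width"],o["gripper_force"])
t=bx(-45,95);plan([(*t,38,1.536,30)])
```

```text
[464.98886244 -23.85236422 291.08082543] 1.5362600558700417 21.7833 42.91615068158287 51.94596190005541
leg (np.float64(465.35188087385495), np.float64(-22.483503103073446), 38) 4 rows: [[-0,0,25,0.0],[-0,0,24,0.0],[-0,1,25,0.0],[-0,0,24,0.0]]
```

>>> {"api": "move_arm", "payload": {"increments": [[0, 1, 25, 0], [0, 0, 30, 0], [0, 0, 25, 0], [0, 0, 12, 0], [0, 0, 6, 0], [0, 0, 2, 0], [0, 0, 0, 0]]}}

```text
t: 22.37
eef_pos: [465.9, -20.4, 190.9]
orientation: [0.016, 1.0, 0.0, 0.0]
contact_force: [-0.4, 0.4, -0.3]
grip_width: 42.9
gripper_force: 51.9
```

>>> {"api": "move_arm", "payload": {"increments": [[0, 0, 1, 0], [0, 0, 1, 0], [0, 0, 0, 0]]}}

```text
t: 22.62
eef_pos: [466.1, -20.6, 189.9]
orientation: [0.016, 1.0, -0.0, 0.001]
contact_force: [-1.8, 0.9, 11.3]
grip_width: 43.0
gripper_force: 53.2
```

>>> {"api": "move_arm", "payload": {"increments": [[0, 0, 0, 0], [0, 0, 0, 0], [0, 0, 0, 0], [0, 0, 0, 0], [0, 0, -10, 0], [0, 0, -30, 0], [0, 0, -35, 0], [0, 0, -35, 0], [0, 0, -35, 0]], "hand": 65}}

```text
t: 23.37
eef_pos: [465.2, -20.6, 335.4]
orientation: [0.016, 1.0, 0.0, -0.0]
contact_force: [1.8, -0.9, -0.2]
grip_width: 63.5
gripper_force: 0.0
```

Run:
```python
from h import *
o,p,a=state();print(p,a,o["t"],o["grip_width"])
im=look(52);crop(im,100,148,187,223,7,'t3.png')
plan([(538,443,130,1.65),(538,443,47,None,25)])
```

```text
[465.23715022 -20.58653103 335.44628634] 1.5389518435680805 23.3667 63.48462178854899
0.82 c [534.9 438.9] size [50. 68.] grip angle 1.755 sat 10.0
0.57 c [ 334.  -126.5] size [31. 45.] grip angle 1.576 sat 34.5
0.52 c [ 462.  -133.3] size [14. 61.] grip angle 1.4 sat 3.0
0.5 c [411.9 427.4] size [49. 66.] grip angle 0.95 sat 86.5
0.5 c [726.8 117.7] size [46. 66.] grip angle 1.591 sat 84.0
0.48 c [ 457.7 -209.4] size [42. 63.] grip angle 1.56 sat 10.0
leg (538, 443, 130) 13 rows: [[-4,36,4,-0.009],[-5,36,4,-0.009],[-5,36,4,-0.009],[-5,36,4,-0.009],[-6,36,4,-0.009],[-6,35,4,-0.009],[-6,35,4,-0.009],[-7,35,4,-0.009],[-7,36,4,-0.009],[-7,35,4,-0.009],[-8,35,4,-0.009],[-8,35,5,-0.009],[-8,36,4,-0.009]]
leg (538, 443, 47) 4 rows: [[0,-0,21,-0.0],[0,-0,21,-0.0],[0,-0,21,-0.0],[0,-0,20,-0.0]]
```

View pics/t3.png

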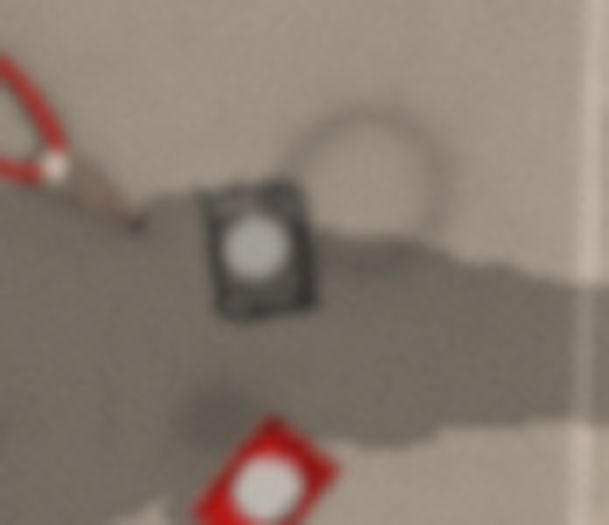

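Only the left pile at (262,250) remains; it is grey and has not moved. The pliers' tip is at (140,220), so I'll use a narrower opening.

>>> {"api": "move_arm", "payload": {"increments": [[-4, 36, 4, -0.012], [-5, 36, 4, -0.012], [-5, 36, 4, -0.012], [-5, 36, 4, -0.012], [-6, 36, 4, -0.012], [-6, 35, 4, -0.012], [-6, 35, 4, -0.012], [-7, 35, 4, -0.012], [-7, 36, 4, -0.012], [-7, 35, 4, -0.012]], "hand": 45}}

```text
t: 24.3
eef_pos: [515.6, 338.6, 292.9]
orientation: [-0.044, 0.999, -0.0, -0.0]
contact_force: [0.8, 0.3, -0.3]
grip_width: 70.7
gripper_force: 0.0
```

>>> {"api": "move_arm", "payload": {"increments": [[-8, 35, 4, -0.012], [-8, 35, 5, -0.012], [-8, 33, 4, -0.009], [0, 0, 20, 0], [0, 0, 20, 0], [0, 0, 0, 0]]}}

```text
t: 24.8
eef_pos: [528.4, 441.5, 236.2]
orientation: [-0.061, 0.998, -0.002, -0.003]
contact_force: [-0.8, -0.3, -0.5]
grip_width: 70.1
gripper_force: 0.0
```

Run:
```python
from h import *
o,p,a=state();print(p,a,o["t"],o["grip_width"],o["contact_force"])
plan([(536,441,47,1.69)])
print(back("top",[137.4,183.6],52))
```

```text
[528.36046977 441.53015344 236.21302882] 1.6928191154418442 24.8 70.13659008179478 [-0.7662495  -0.32902538 -0.50632709]
leg (536, 441, 47) 1 rows: [[-8,-1,34,0.003]]
[[530.71392234 433.90994145  52.        ]]
```

>>> {"api": "move_arm", "payload": {"increments": [[-5, -4, 14, 0], [0, 0, 10, 0], [0, 0, 6, 0], [0, 0, 2, 0], [0, 0, 0, 0]]}}

```text
t: 25.22
eef_pos: [534.7, 438.0, 208.6]
orientation: [-0.06, 0.998, -0.0, -0.0]
contact_force: [0.3, -0.1, 0.4]
grip_width: 70.5
gripper_force: 0.0
```

>>> {"api": "move_arm", "payload": {"increments": [[0, 0, 0, 0], [0, 0, 0, 0], [0, 0, 0, 0], [0, 0, 0, 0], [0, 0, 0, 0], [0, 0, 0, 0], [0, 0, 0, 0]], "hand": 255, "newtons": 40}}

```text
t: 25.8
eef_pos: [535.0, 438.4, 209.8]
orientation: [-0.061, 0.998, 0.0, 0.001]
contact_force: [-0.7, 0.2, 6.1]
grip_width: 43.0
gripper_force: 40.3
```

>>> {"api": "move_arm", "payload": {"increments": [[0, 0, -5, 0], [0, 0, -10, 0], [0, 0, -20, 0], [0, 0, -30, 0], [0, 0, -25, 0]], "newtons": 50}}

```text
t: 26.22
eef_pos: [534.7, 438.0, 301.1]
orientation: [-0.061, 0.998, 0.0, 0.0]
contact_force: [-0.4, 0.7, -0.9]
grip_width: 43.0
gripper_force: 51.1
```

Run:
```python
from h import *
o,p,a=state();print(p,a,o["t"],o["grip_width"])
t=bx(45,95);print(t)
plan([(*t,135,1.536)])
```

```text
[534.66317806 438.03972484 301.07135315] 1.692012408137509 26.2167 42.96356205634587
[555.2967615  -25.63286002]
leg (np.float64(555.296761500969), np.float64(-25.632860017463713), 135) 13 rows: [[3,-36,1,0.012],[2,-36,1,0.012],[2,-36,1,0.012],[1,-36,1,0.012],[1,-36,1,0.012],[1,-35,1,0.012],[0,-36,1,0.012],[-0,-35,1,0.012],[-1,-36,1,0.012],[-1,-35,1,0.012],[-1,-36,0,0.012],[-2,-35,1,0.012],[-3,-36,0,0.012]]
```

>>> {"api": "move_arm", "payload": {"increments": [[3, -26, 1, 0.012], [2, -36, 1, 0.012], [2, -36, 1, 0.012], [1, -36, 1, 0.012], [1, -36, 1, 0.012], [1, -35, 1, 0.012], [0, -36, 1, 0.012], [0, -35, 1, 0.012], [-1, -36, 1, 0.012], [-1, -35, 1, 0.012]]}}

```text
t: 27.05
eef_pos: [549.6, 89.4, 289.7]
orientation: [-0.0, 1.0, -0.0, 0.001]
contact_force: [0.8, 0.3, -0.4]
grip_width: 43.2
gripper_force: 51.1
```

>>> {"api": "move_arm", "payload": {"increments": [[-1, -36, 0, 0.012], [-2, -35, 0, 0.012], [-3, -36, 0, 0.012], [0, -10, 0, 0], [0, 0, 0, 0]]}}

```text
t: 27.47
eef_pos: [554.4, -28.4, 289.5]
orientation: [0.019, 1.0, -0.0, 0.0]
contact_force: [-0.6, -0.0, -0.6]
grip_width: 43.0
gripper_force: 51.1
```

Run:
```python
from h import *
o,p,a=state();print(p,a,o["t"],o["grip_width"],o["gripper_force"])
im=look(30)
t=bx(45,95);plan([(*t,50,1.536,30)])
```

```text
[554.36068038 -28.37740425 289.49584533] 1.532628274736062 27.4667 42.950305204214345 51.1384391784668
0.7 c [535.7 434.5] size [48. 66.] grip angle 1.709 sat 10.0
0.67 c [732.8 117.3] size [44. 67.] grip angle 1.591 sat 90.0
0.61 c [ 459.5 -211.2] size [46. 65.] grip angle 1.561 sat 7.0
0.58 c [ 332.4 -130.6] size [28. 42.] grip angle 1.568 sat 36.5
0.48 c [ 462.5 -134.8] size [14. 64.] grip angle 1.566 sat 6.5
leg (np.float64(555.296761500969), np.float64(-25.632860017463713), 50) 3 rows: [[-0,0,28,-0.0],[-1,0,28,-0.0],[-0,0,28,-0.0]]
```

>>> {"api": "move_arm", "payload": {"increments": [[0, 1, 25, 0], [0, 1, 25, 0], [0, 0, 14, 0], [0, 0, 6, 0], [0, 0, 2, 0], [0, 0, 0, 0]]}}

```text
t: 28.07
eef_pos: [554.5, -23.1, 217.1]
orientation: [0.017, 1.0, 0.0, 0.0]
contact_force: [0.1, 0.6, -0.4]
grip_width: 42.9
gripper_force: 51.1
```

>>> {"api": "move_arm", "payload": {"increments": [[0, 0, 6, 0], [0, 0, 6, 0], [0, 0, 5, 0], [0, 0, 2, 0], [0, 0, 0, 0]]}}

```text
t: 28.48
eef_pos: [554.1, -23.9, 197.2]
orientation: [0.017, 1.0, 0.0, -0.0]
contact_force: [-0.2, 0.4, -1.1]
grip_width: 42.8
gripper_force: 51.1
```

>>> {"api": "move_arm", "payload": {"increments": [[0, 0, 1, 0], [0, 0, 1, 0], [0, 0, 0, 0]]}}

```text
t: 28.73
eef_pos: [554.3, -23.9, 196.4]
orientation: [0.017, 1.0, -0.0, 0.0]
contact_force: [-3.9, 0.4, 7.8]
grip_width: 42.4
gripper_force: 52.1
```

>>> {"api": "move_arm", "payload": {"increments": [[0, 0, 0, 0], [0, 0, 0, 0]]}}

```text
t: 28.9
eef_pos: [554.3, -23.9, 196.4]
orientation: [0.017, 1.0, -0.0, 0.0]
contact_force: [-3.4, 0.3, 8.2]
grip_width: 42.6
gripper_force: 52.2
```

Contact came at the expected height, so I'll release and go for the last one.

>>> {"api": "move_arm", "payload": {"increments": [[0, 0, 0, 0], [0, 0, 0, 0], [0, 0, 0, 0], [0, 0, 0, 0], [0, 0, -10, 0], [0, 0, -30, 0], [0, 0, -35, 0], [0, 0, -35, 0], [0, 0, -25, 0]], "hand": 65}}

```text
t: 29.65
eef_pos: [554.2, -23.9, 334.4]
orientation: [0.017, 1.0, -0.0, 0.001]
contact_force: [0.9, -0.5, 0.4]
grip_width: 63.8
gripper_force: 0.0
```

Run:
```python
from h import *
o,p,a=state();print(p,a,o["t"],o["grip_width"])
im=look(30);crop(im,110,148,187,223,7,'t4.png')
plan([(534,436,130,1.69),(534,436,25,None,25)])
```

```text
[554.2046776  -23.88025661 334.38514364] 1.5360294406577901 29.65 63.84431411548251
0.72 c [414.4 432.5] size [49. 68.] grip angle 0.923 sat 83.0
0.68 c [535.1 433.9] size [49. 66.] grip angle 1.709 sat 11.0
0.59 c [ 332.4 -128.9] size [25. 42.] grip angle 1.568 sat 36.0
0.54 c [732.8 117.3] size [43. 67.] grip angle 1.591 sat 88.0
0.51 c [ 459.7 -212.9] size [43. 64.] grip angle 1.56 sat 9.0
leg (534, 436, 130) 13 rows: [[3,35,4,-0.012],[2,35,4,-0.012],[2,35,4,-0.012],[2,35,4,-0.012],[1,36,4,-0.012],[1,36,4,-0.012],[0,35,4,-0.012],[-0,36,4,-0.012],[-1,35,4,-0.012],[-1,36,4,-0.012],[-1,35,4,-0.012],[-2,36,3,-0.012],[-2,35,4,-0.012]]
leg (534, 436, 25) 5 rows: [[-0,0,21,-0.0],[-0,0,21,-0.0],[-0,0,21,-0.0],[-0,0,21,-0.0],[-0,0,21,-0.0]]
```

View pics/t4.png

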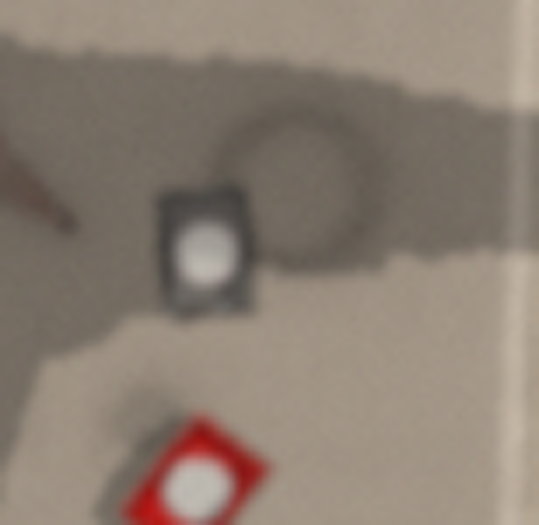

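The crop shows the last grey tray at (208,250). The floor contact height showed the pile was two high, so this one is single.

>>> {"api": "move_arm", "payload": {"increments": [[3, 35, 4, -0.012], [2, 35, 4, -0.012], [2, 35, 4, -0.012], [2, 35, 4, -0.012], [1, 36, 4, -0.012], [1, 36, 4, -0.012], [0, 35, 4, -0.012], [0, 36, 4, -0.012], [-1, 35, 4, -0.012], [-1, 36, 4, -0.012]], "hand": 45}}

```text
t: 30.58
eef_pos: [537.9, 331.7, 290.6]
orientation: [-0.043, 0.999, -0.0, -0.0]
contact_force: [0.5, -0.9, -0.4]
grip_width: 70.2
gripper_force: 0.0
```

>>> {"api": "move_arm", "payload": {"increments": [[-1, 35, 4, -0.012], [-2, 36, 4, -0.012], [-2, 34, 4, -0.011], [0, 0, 20, 0], [0, 0, 20, 0], [0, 0, 20, 0], [0, 0, 0, 0]]}}

```text
t: 31.17
eef_pos: [532.1, 434.7, 214.9]
orientation: [-0.06, 0.998, -0.001, -0.003]
contact_force: [-0.6, -0.9, 0.3]
grip_width: 70.2
gripper_force: 0.0
```

Run:
```python
from h import *
o,p,a=state();print(p,a,o["t"],o["grip_width"],o["contact_force"])
plan([(534,435,26,1.69,12)])
```

```text
[532.08037934 434.66146486 214.91446673] 1.6914450816020354 31.1667 70.1917395116619 [-0.61882459 -0.85159274  0.26749117]
leg (534, 435, 26) 3 rows: [[-1,0,11,0.0],[-0,0,11,0.0],[-1,0,12,0.0]]
```

>>> {"api": "move_arm", "payload": {"increments": [[-1, 0, 12, 0], [-1, 0, 12, 0], [0, 0, 7, 0], [0, 0, 2, 0], [0, 0, 0, 0]]}}

```text
t: 31.58
eef_pos: [535.2, 435.1, 185.3]
orientation: [-0.06, 0.998, -0.0, -0.0]
contact_force: [-0.2, 0.8, 0.1]
grip_width: 70.4
gripper_force: 0.0
```

>>> {"api": "move_arm", "payload": {"increments": [[0, 0, 0, 0], [0, 0, 0, 0], [0, 0, 0, 0], [0, 0, 0, 0], [0, 0, 0, 0], [0, 0, 0, 0], [0, 0, 0, 0]], "hand": 255, "newtons": 40}}

```text
t: 32.17
eef_pos: [535.4, 435.5, 186.6]
orientation: [-0.06, 0.998, 0.0, 0.001]
contact_force: [-1.2, -0.6, 6.7]
grip_width: 42.5
gripper_force: 41.5
```

>>> {"api": "move_arm", "payload": {"increments": [[0, 0, -5, 0], [0, 0, -15, 0], [0, 0, -30, 0], [0, 0, -35, 0], [0, 0, -25, 0]], "newtons": 50}}

```text
t: 32.58
eef_pos: [535.1, 435.3, 298.7]
orientation: [-0.06, 0.998, 0.0, 0.001]
contact_force: [0.9, -0.3, 0.0]
grip_width: 42.8
gripper_force: 51.9
```

Run:
```python
from h import *
o,p,a=state();print(p,a,o["t"],o["grip_width"])
t=bx(43,-95);print(t)
plan([(*t,135,1.536)])
```

```text
[535.13807822 435.26303876 298.67202378] 1.6909908914690746 32.5833 42.82293009755313
[ 546.649344   -215.44651119]
leg (np.float64(546.649344001098), np.float64(-215.44651118771787), 135) 18 rows: [[4,-36,0,0.009],[3,-36,1,0.009],[3,-36,0,0.009],[3,-36,1,0.009],[2,-36,0,0.009],[2,-36,1,0.009],[2,-36,0,0.009],[1,-36,1,0.009],[1,-36,0,0.009],[1,-36,1,0.009],[0,-36,0,0.009],[0,-36,1,0.009],[-0,-36,0,0.009],[-0,-36,1,0.009],[-1,-36,0,0.009],[-1,-37,1,0.009],[-1,-36,0,0.009],[-2,-37,1,0.009]]
```

>>> {"api": "move_arm", "payload": {"increments": [[4, -26, 0, 0.009], [3, -36, 0, 0.009], [3, -36, 0, 0.009], [3, -36, 0, 0.009], [2, -36, 0, 0.009], [2, -36, 0, 0.009], [2, -36, 0, 0.009], [1, -36, 0, 0.009], [1, -36, 0, 0.009], [1, -36, 0, 0.009]]}}

```text
t: 33.42
eef_pos: [540.4, 82.8, 296.2]
orientation: [-0.015, 1.0, -0.0, 0.0]
contact_force: [1.2, -0.1, -0.8]
grip_width: 42.5
gripper_force: 52.0
```

>>> {"api": "move_arm", "payload": {"increments": [[0, -36, 0, 0.009], [0, -36, 0, 0.009], [0, -36, 0, 0.009], [0, -36, 0, 0.009], [-1, -36, 0, 0.009], [-1, -37, 0, 0.009], [-1, -36, 0, 0.009], [-2, -37, 0, 0.009], [0, -10, 0, 0], [0, 0, 0, 0]]}}

```text
t: 34.25
eef_pos: [544.7, -218.1, 295.7]
orientation: [0.022, 1.0, -0.0, 0.0]
contact_force: [-0.2, 0.1, -1.0]
grip_width: 42.8
gripper_force: 52.0
```

Run:
```python
from h import *
o,p,a=state();print(p,a,o["t"],o["grip_width"],o["gripper_force"])
im=look(30)
t=bx(43,-95);plan([(*t,50,1.536,30)])
```

```text
[ 544.73530632 -218.11777952  295.73410668] 1.5258115657265288 34.25 42.81504329178947 51.96735084056854
0.71 c [554.6 -22.9] size [46. 65.] grip angle 1.573 sat 6.0
0.62 c [468.6 -21.5] size [42. 64.] grip angle 1.574 sat 10.0
0.54 c [413.  433.2] size [49. 65.] grip angle 0.95 sat 82.0
0.54 c [731.1 117.3] size [43. 63.] grip angle 1.591 sat 99.0
0.51 c [ 470.4 -102.6] size [27. 59.] grip angle 1.107 sat 9.5
leg (np.float64(546.649344001098), np.float64(-215.44651118771787), 50) 4 rows: [[-0,-0,23,-0.002],[-1,-0,23,-0.002],[-0,-0,22,-0.002],[-1,-0,23,-0.002]]
```

>>> {"api": "move_arm", "payload": {"increments": [[-1, 1, 25, -0.005], [-1, 1, 30, -0.005], [0, 0, 25, 0], [0, 0, 12, 0], [0, 0, 5, 0], [0, 0, 2, 0], [0, 0, 0, 0]]}}

```text
t: 34.93
eef_pos: [547.3, -212.9, 197.2]
orientation: [0.015, 1.0, -0.0, 0.0]
contact_force: [0.7, -0.2, -1.4]
grip_width: 43.0
gripper_force: 51.9
```

>>> {"api": "move_arm", "payload": {"increments": [[0, 0, 1, 0], [0, 0, 1, 0], [0, 0, 0, 0]]}}

```text
t: 35.18
eef_pos: [547.2, -213.6, 195.3]
orientation: [0.016, 1.0, -0.0, 0.0]
contact_force: [-0.5, -0.2, -0.1]
grip_width: 42.7
gripper_force: 51.9
```

>>> {"api": "move_arm", "payload": {"increments": [[0, 0, 1, 0], [0, 0, 0, 0]]}}

```text
t: 35.35
eef_pos: [547.1, -213.6, 195.1]
orientation: [0.016, 1.0, -0.0, 0.001]
contact_force: [-4.5, 2.8, 17.2]
grip_width: 42.4
gripper_force: 54.0
```

>>> {"api": "move_arm", "payload": {"increments": [[0, 0, 0, 0], [0, 0, 0, 0], [0, 0, 0, 0], [0, 0, 0, 0], [0, 0, -10, 0], [0, 0, -30, 0], [0, 0, -35, 0], [0, 0, -35, 0], [0, 0, -35, 0], [0, 0, -25, 0]], "hand": 65}}

```text
t: 36.18
eef_pos: [546.8, -213.5, 367.6]
orientation: [0.016, 1.0, -0.001, 0.001]
contact_force: [1.2, -0.4, 0.3]
grip_width: 63.4
gripper_force: 0.0
```

>>> {"api": "move_arm", "payload": {"increments": [[30, 35, 0, 0], [30, 35, 0, 0], [30, 35, 0, 0], [20, 35, 0, 0], [10, 35, 0, 0], [0, 36, 0, 0], [0, 36, 0, 0], [0, 36, 0, 0], [0, 36, 0, 0], [0, 36, 0, 0]]}}

```text
t: 37.02
eef_pos: [446.1, 136.4, 364.6]
orientation: [0.016, 1.0, 0.0, 0.0]
contact_force: [1.8, -0.7, -0.1]
grip_width: 63.5
gripper_force: 0.0
```

Run:
```python
from h import *
o,p,a=state();print(p,a,o["t"],o["grip_width"])
im=cams.snapshot("top");im2=cams.snapshot("side")
c=np.hstack([cv2.resize(im[100:230,243:368],(480,500),interpolation=cv2.INTER_CUBIC),cv2.resize(im[130:270,100:190],(320,500),interpolation=cv2.INTER_CUBIC)])
cv2.imwrite("pics/five.png",c)
```

```text
[446.14621504 136.44940377 364.60225106] 1.5389482810775474 37.0167 63.52835682799163
```

View pics/five.png

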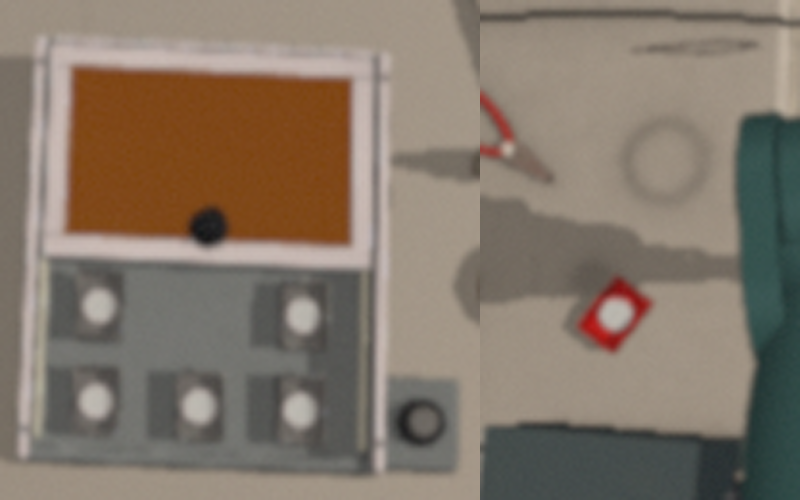

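All five trays stand in the well at (98,305), (303,315), (96,402), (199,407) and (299,409), and the bench is clear. Now I'll shut the cover, with the knob at about (617,-120).

Run:
```python
from h import *
plan([(617,-120,209,1.536),(617,-120,87,None,30)])
```

```text
leg (617, -120, 209) 9 rows: [[-20,-28,0,0.001],[-20,-28,0,0.001],[-20,-28,0,0.001],[-20,-28,0,0.001],[-20,-28,0,0.001],[-20,-28,0,0.001],[-20,-28,0,0.001],[-19,-29,0,0.001],[-20,-28,0,0.001]]
leg (617, -120, 87) 5 rows: [[0,-0,24,-0.0],[0,-0,25,-0.0],[0,-0,24,-0.0],[0,-0,25,-0.0],[0,-0,24,-0.0]]
```

>>> {"api": "move_arm", "payload": {"increments": [[-20, -28, 0, 0], [-20, -28, 0, 0], [-20, -28, 0, 0], [-20, -28, 0, 0], [-20, -28, 0, 0], [-20, -28, 0, 0], [-20, -28, 0, 0], [-19, -29, 0, 0], [-20, -28, 0, 0], [0, 0, 0, 0]], "hand": 0}}

```text
t: 37.95
eef_pos: [619.5, -129.1, 363.2]
orientation: [0.018, 1.0, -0.001, 0.0]
contact_force: [0.2, -0.6, 0.5]
grip_width: 85.3
gripper_force: 0.0
```

>>> {"api": "move_arm", "payload": {"increments": [[0, 0, 30, 0], [0, 0, 30, 0], [0, 0, 30, 0], [0, 0, 15, 0], [0, 0, 10, 0], [0, 0, 5, 0], [0, 0, 0, 0]]}}

```text
t: 38.53
eef_pos: [617.4, -124.1, 243.6]
orientation: [0.016, 1.0, 0.0, -0.0]
contact_force: [-0.6, -0.0, -0.2]
grip_width: 85.3
gripper_force: 0.0
```

>>> {"api": "move_arm", "payload": {"increments": [[0, 0, 0, 0], [0, 0, 0, 0], [0, 0, 0, 0], [0, 0, 0, 0], [0, 0, 0, 0], [0, 0, 0, 0], [0, 0, 0, 0], [0, 0, 0, 0], [0, 0, 0, 0]], "hand": 255, "newtons": 40}}

```text
t: 39.28
eef_pos: [617.7, -122.0, 244.8]
orientation: [0.015, 1.0, 0.002, 0.001]
contact_force: [-0.3, 18.9, 13.1]
grip_width: 26.7
gripper_force: 39.7
```

>>> {"api": "move_arm", "payload": {"increments": [[0, 2, 0, 0], [10, 0, 0, 0], [20, 0, 0, 0], [20, 0, 0, 0], [20, 0, 0, 0], [20, 0, 0, 0], [20, 0, 0, 0], [20, 0, 0, 0], [20, 0, 0, 0], [15, 0, 0, 0]]}}

```text
t: 40.12
eef_pos: [451.9, -116.0, 244.8]
orientation: [0.015, 1.0, 0.001, 0.002]
contact_force: [2.6, 8.5, 12.6]
grip_width: 27.0
gripper_force: 40.2
```

>>> {"api": "move_arm", "payload": {"increments": [[6, 0, 0, 0], [4, 0, 0, 0], [2, 0, 0, 0], [0, 0, 0, 0]]}}

```text
t: 40.45
eef_pos: [440.6, -115.6, 244.7]
orientation: [0.016, 1.0, 0.001, 0.001]
contact_force: [-0.8, 11.2, 17.9]
grip_width: 26.9
gripper_force: 40.3
```

>>> {"api": "move_arm", "payload": {"increments": [[3, 0, 0, 0], [2, 0, 0, 0], [2, 0, 0, 0], [1, 0, 0, 0], [1, 0, 0, 0], [0, 0, 0, 0]]}}

```text
t: 40.95
eef_pos: [432.4, -115.5, 244.7]
orientation: [0.015, 1.0, 0.001, 0.002]
contact_force: [4.8, 11.6, 13.0]
grip_width: 26.9
gripper_force: 39.9
```

>>> {"api": "move_arm", "payload": {"increments": [[1, 0, 0, 0], [1, 0, 0, 0], [1, 0, 0, 0], [0, 0, 0, 0]]}}

```text
t: 41.28
eef_pos: [431.4, -115.7, 244.8]
orientation: [0.015, 1.0, 0.002, 0.005]
contact_force: [24.2, 15.3, -6.4]
grip_width: 26.9
gripper_force: 40.4
```

>>> {"api": "move_arm", "payload": {"increments": [[-1, 0, 0, 0], [0, 0, 0, 0]]}}

```text
t: 41.45
eef_pos: [431.8, -115.6, 244.8]
orientation: [0.015, 1.0, 0.001, 0.004]
contact_force: [17.1, 13.3, 0.3]
grip_width: 26.8
gripper_force: 41.5
```

>>> {"api": "move_arm", "payload": {"increments": [[0, 0, 0, 0], [0, 0, 0, 0], [0, 0, 0, 0], [0, 0, 0, 0], [0, 0, 0, 0], [0, 0, -20, 0], [0, 0, -30, 0], [0, 0, -35, 0], [0, 0, -35, 0]], "hand": 0}}

```text
t: 42.2
eef_pos: [429.2, -115.8, 365.0]
orientation: [0.016, 1.0, 0.0, -0.0]
contact_force: [1.6, -1.6, 0.2]
grip_width: 85.7
gripper_force: 0.0
```

>>> {"api": "move_arm", "payload": {"increments": [[0, 36, 0, 0], [0, 36, 0, 0], [0, 36, 0, 0], [0, 36, 0, 0], [0, 36, 0, 0], [0, 36, 0, 0], [0, 36, 0, 0], [0, 36, 0, 0]], "hand": 255}}

```text
t: 42.87
eef_pos: [438.4, 173.7, 363.8]
orientation: [0.016, 1.0, -0.0, 0.0]
contact_force: [1.1, -0.4, 0.1]
grip_width: 0.1
gripper_force: 0.0
```

Run:
```python
from h import *
o,p,a=state();print(p,a,o["t"],o["grip_width"])
im=cams.snapshot("top");b=cams.snapshot("side")
for d in cams.trace("top","start_button")[:2]:
    ys,xs=np.nonzero(d["pixels"]);print(d["conf"],d["bbox"],xs.mean(),ys.mean())
c=np.hstack([cv2.resize(im[100:230,243:368],(480,500),interpolation=cv2.INTER_CUBIC),cv2.resize(b[170:250,150:201],(320,500),interpolation=cv2.INTER_CUBIC)])
cv2.imwrite("pics/shut.png",c)
print(back("top",[352.8,208.8],48))
```

```text
[438.4103358  173.70034038 363.7660846 ] 1.5389270490240594 42.8667 0.13466570065776134
0.55 [351.5, 207.4, 356.6, 212.6] 352.7631578947368 208.97368421052633
[[ 448.75378173 -321.91408256   48.        ]]
```

View pics/shut.png

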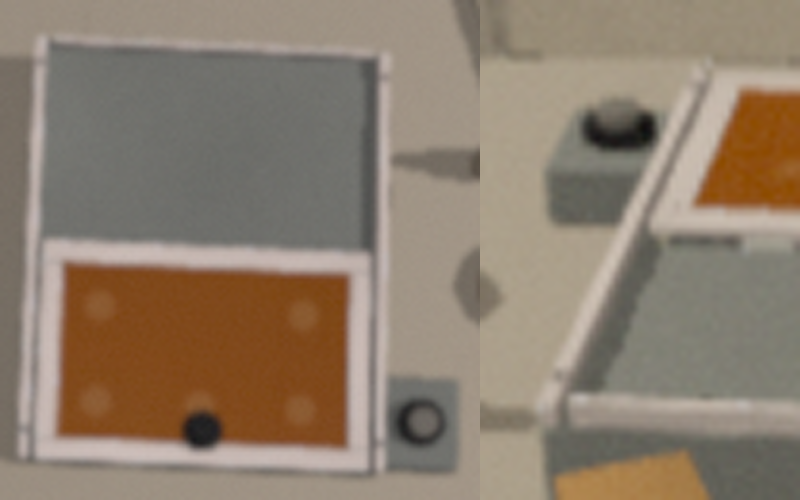

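The cover is shut: the knob is at (201,429), and the rear housing is fully exposed. The button cap is at (422,420), about (449,-322).

Run:
```python
from h import *
plan([(449,-322,208,1.536),(449,-322,95,None,30)])
```

```text
leg (449, -322, 208) 14 rows: [[-2,-35,0,0.0],[-2,-35,0,0.0],[-2,-35,0,0.0],[-2,-35,0,0.0],[-2,-36,0,0.0],[-2,-35,0,0.0],[-2,-36,0,0.0],[-1,-35,0,0.0],[-2,-36,0,0.0],[-1,-35,0,0.0],[-2,-36,0,0.0],[-1,-35,0,0.0],[-2,-36,0,0.0],[-1,-35,0,0.0]]
leg (449, -322, 95) 4 rows: [[-0,-0,28,-0.0],[-0,-0,28,-0.0],[-0,-0,29,-0.0],[-0,-0,28,-0.0]]
```

>>> {"api": "move_arm", "payload": {"increments": [[-2, -35, 0, 0], [-2, -35, 0, 0], [-2, -35, 0, 0], [-2, -35, 0, 0], [-2, -36, 0, 0], [-2, -35, 0, 0], [-2, -36, 0, 0], [-1, -35, 0, 0], [-2, -36, 0, 0], [-1, -35, 0, 0]]}}

```text
t: 43.85
eef_pos: [444.5, -184.3, 363.8]
orientation: [0.017, 1.0, -0.0, -0.0]
contact_force: [0.9, 0.2, 0.7]
grip_width: -0.3
gripper_force: 0.0
```

>>> {"api": "move_arm", "payload": {"increments": [[-2, -36, 0, 0], [-1, -35, 0, 0], [-2, -36, 0, 0], [-1, -33, 0, 0], [0, 0, 28, 0], [0, 0, 28, 0], [0, 0, 28, 0], [0, 0, 20, 0], [0, 0, 5, 0], [0, 0, 0, 0]]}}

```text
t: 44.68
eef_pos: [446.2, -322.0, 253.8]
orientation: [0.016, 1.0, 0.001, -0.001]
contact_force: [-0.2, 0.6, 0.5]
grip_width: 0.5
gripper_force: 0.0
```

Run:
```python
from h import *
o,p,a=state();print(p,a,o["t"],o["grip_width"],o["contact_force"])
plan([(449,-322,90,1.536,30)])
```

```text
[ 446.17778533 -321.97352517  253.80583598] 1.537837806148001 44.6833 0.5303419933399293 [-0.16414272  0.55455868  0.45030382]
leg (449, -322, 90) 1 rows: [[-3,0,9,0.002]]
```

>>> {"api": "move_arm", "payload": {"increments": [[-3, 0, 9, 0], [0, 0, 9, 0], [0, 0, 6, 0], [0, 0, 3, 0], [0, 0, 0, 0]]}}

```text
t: 45.1
eef_pos: [450.5, -322.0, 229.2]
orientation: [0.016, 1.0, -0.001, 0.001]
contact_force: [-3.0, 1.1, 18.5]
grip_width: -0.1
gripper_force: 9.4
```

>>> {"api": "move_arm", "payload": {"increments": [[0, 0, 2, 0], [0, 0, 1, 0], [0, 0, 1, 0], [0, 0, 0, 0]]}}

```text
t: 45.43
eef_pos: [450.5, -321.9, 228.2]
orientation: [0.016, 1.0, -0.002, 0.002]
contact_force: [-15.0, 11.2, 71.0]
grip_width: 0.2
gripper_force: 34.9
```

>>> {"api": "move_arm", "payload": {"increments": [[0, 0, -1, 0], [0, 0, -1, 0], [0, 0, 0, 0]]}}

```text
t: 45.68
eef_pos: [450.5, -321.9, 228.7]
orientation: [0.016, 1.0, -0.002, 0.001]
contact_force: [-9.0, 6.1, 44.8]
grip_width: -0.1
gripper_force: 22.3
```

Run:
```python
from h import *
o,p,a=state();print(p,o["contact_force"])
b=cams.snapshot("side");im=cams.snapshot("top")
cv2.imwrite("pics/press.png",cv2.resize(b[160:240,140:220],(600,600),interpolation=cv2.INTER_CUBIC))
```

```text
[ 450.49433183 -321.92959741  228.65434547] [-9.03137239  6.13664604 44.79625866]
```

View pics/press.png

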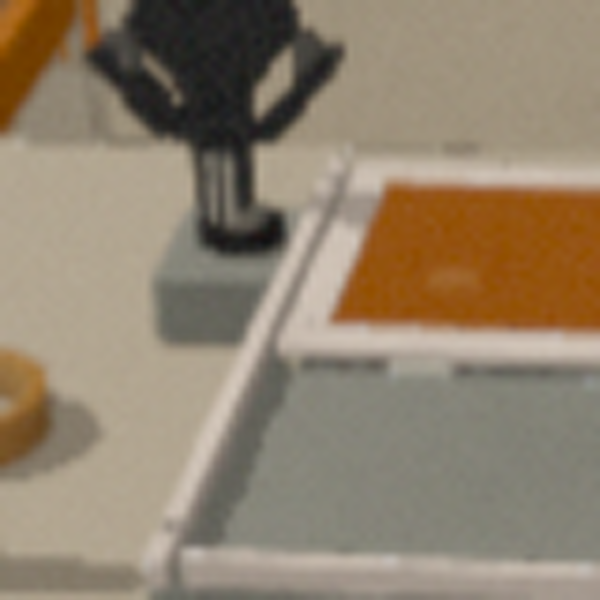

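Run:
```python
from h import *
for P in([448.8,-321.9,48],[450.5,-322,55],[450.5,-322,60],[448.8,-310,50],[448.8,-322,54]):
    u=proj("side",P)[0];print(P,(u-[140,160]+.5)*7.5-.5)
res=least_squares(lambda P:np.r_[proj("top",P)[0]-[352.8,208.8],proj("side",P)[0]-[171.8,188.4]],[449,-320,48]);print(res.x,res.fun)
```

```text
[448.8, -321.9, 48] [229.3695056 231.1317728]
[450.5, -322, 55] [227.60080797 220.06017494]
[450.5, -322, 60] [226.93471924 211.07340234]
[448.8, -310, 50] [252.66841929 228.08814295]
[448.8, -322, 54] [228.37615667 220.39030084]
[ 447.75153496 -317.76822264   56.45131504] [-0.61171091  0.07537086 -0.65533391 -0.12900906]
```

The fingers look a few mm to the -y side of the cap. I'll lift, shift +y 4 mm, and descend in small steps while watching the force.

>>> {"api": "move_arm", "payload": {"increments": [[0, 0, -8, 0], [0, 0, -8, 0], [1, 4, 0, 0], [0, 0, 0, 0]]}}

```text
t: 46.12
eef_pos: [449.2, -317.1, 241.8]
orientation: [0.016, 1.0, 0.0, 0.0]
contact_force: [0.9, 0.8, -0.0]
grip_width: 0.1
gripper_force: 0.0
```

>>> {"api": "move_arm", "payload": {"increments": [[0, 0, 4, 0], [0, 0, 2, 0], [0, 0, 0, 0]]}}

```text
t: 46.37
eef_pos: [449.2, -317.5, 234.7]
orientation: [0.016, 1.0, 0.0, -0.0]
contact_force: [0.1, 0.4, 1.8]
grip_width: 0.0
gripper_force: 0.9
```

>>> {"api": "move_arm", "payload": {"increments": [[0, 0, 2, 0], [0, 0, 0, 0]]}}

```text
t: 46.53
eef_pos: [449.3, -317.6, 233.2]
orientation: [0.016, 1.0, 0.0, -0.0]
contact_force: [-0.8, 1.5, 3.0]
grip_width: -0.0
gripper_force: 1.3
```

>>> {"api": "move_arm", "payload": {"increments": [[0, 0, 2, 0], [0, 0, 0, 0]]}}

```text
t: 46.7
eef_pos: [449.3, -317.6, 231.4]
orientation: [0.016, 1.0, 0.0, -0.0]
contact_force: [-0.5, 1.9, 3.8]
grip_width: -0.1
gripper_force: 1.8
```

>>> {"api": "move_arm", "payload": {"increments": [[0, 0, 2, 0], [0, 0, 0, 0]]}}

```text
t: 46.87
eef_pos: [449.3, -317.6, 229.5]
orientation: [0.016, 1.0, 0.0, -0.0]
contact_force: [-1.1, 1.7, 5.0]
grip_width: -0.0
gripper_force: 2.4
```

>>> {"api": "move_arm", "payload": {"increments": [[0, 0, 2, 0], [0, 0, 0, 0]]}}

```text
t: 47.03
eef_pos: [449.2, -317.6, 229.0]
orientation: [0.016, 1.0, -0.0, 0.0]
contact_force: [-5.5, 6.3, 26.8]
grip_width: 0.0
gripper_force: 13.2
```

The force rises like a spring from 235 to 229.3 mm and then meets the stop, so the button is fully down. Holding for over 3 s.

>>> {"api": "move_arm", "payload": {"increments": [[0, 0, 0, 0], [0, 0, 0, 0], [0, 0, 0, 0], [0, 0, 0, 0], [0, 0, 0, 0], [0, 0, 0, 0], [0, 0, 0, 0], [0, 0, 0, 0], [0, 0, 0, 0], [0, 0, 0, 0]]}}

```text
t: 47.87
eef_pos: [449.2, -317.5, 229.0]
orientation: [0.016, 1.0, -0.0, 0.0]
contact_force: [-6.1, 6.8, 26.8]
grip_width: 0.0
gripper_force: 13.4
```

>>> {"api": "move_arm", "payload": {"increments": [[0, 0, 0, 0], [0, 0, 0, 0], [0, 0, 0, 0], [0, 0, 0, 0], [0, 0, 0, 0], [0, 0, 0, 0], [0, 0, 0, 0], [0, 0, 0, 0], [0, 0, 0, 0], [0, 0, 0, 0]]}}

```text
t: 48.7
eef_pos: [449.2, -317.5, 229.1]
orientation: [0.016, 1.0, -0.0, 0.0]
contact_force: [-6.4, 5.6, 26.7]
grip_width: -0.0
gripper_force: 13.4
```

>>> {"api": "move_arm", "payload": {"increments": [[0, 0, 0, 0], [0, 0, 0, 0], [0, 0, 0, 0], [0, 0, 0, 0], [0, 0, 0, 0], [0, 0, 0, 0], [0, 0, 0, 0], [0, 0, 0, 0], [0, 0, 0, 0], [0, 0, 0, 0]]}}

```text
t: 49.53
eef_pos: [449.2, -317.5, 229.0]
orientation: [0.016, 1.0, -0.0, 0.0]
contact_force: [-5.9, 7.2, 27.7]
grip_width: -0.3
gripper_force: 13.4
```

>>> {"api": "move_arm", "payload": {"increments": [[0, 0, 0, 0], [0, 0, 0, 0], [0, 0, 0, 0], [0, 0, 0, 0], [0, 0, 0, 0], [0, 0, 0, 0], [0, 0, 0, 0], [0, 0, 0, 0], [0, 0, 0, 0], [0, 0, 0, 0]]}}

```text
t: 50.37
eef_pos: [449.2, -317.6, 229.0]
orientation: [0.016, 1.0, -0.0, 0.0]
contact_force: [-5.8, 6.8, 26.8]
grip_width: 0.0
gripper_force: 13.4
```

>>> {"api": "move_arm", "payload": {"increments": [[0, 0, 0, 0], [0, 0, 0, 0], [0, 0, 0, 0], [0, 0, 0, 0]]}}

```text
t: 50.7
eef_pos: [449.3, -317.6, 229.0]
orientation: [0.016, 1.0, -0.0, 0.0]
contact_force: [-6.3, 5.9, 26.7]
grip_width: 0.1
gripper_force: 13.4
```

>>> {"api": "move_arm", "payload": {"increments": [[0, 0, -8, 0], [0, 0, -30, 0], [0, 0, -35, 0], [0, 0, -35, 0], [0, 0, -30, 0], [0, 0, 0, 0], [0, 0, 0, 0], [0, 0, 0, 0]]}}

```text
t: 51.37
eef_pos: [449.2, -317.6, 365.0]
orientation: [0.016, 1.0, 0.0, -0.0]
contact_force: [0.6, 0.5, 0.1]
grip_width: -0.1
gripper_force: 0.0
```

Run:
```python
from h import *
o,p,a=state();print(p,o["t"],o["contact_force"])
im=cams.snapshot("top");cams.snapshot("side")
crop(im,243,100,400,230,4.5,"end.png")
```

```text
[ 449.19924771 -317.63225926  364.95701011] 51.3667 [0.58684039 0.50413401 0.08385254]
```

View pics/end.png

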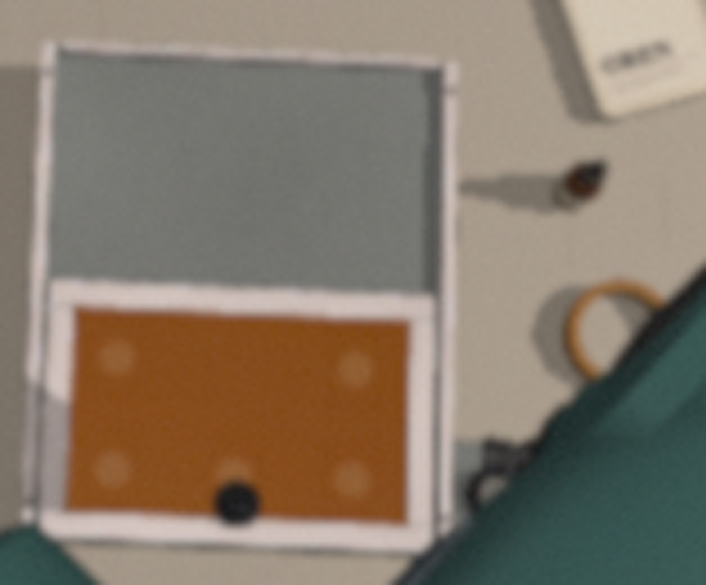

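The cover is shut with the knob at (237,502), all five trays show through it, and the bottle at (585,180) and the tape roll are undisturbed. Handing in.

```bash
python3 -c "
from workcell import job
print(job.sign_off())"
```

```text
the job is handed in; nothing more can be done
None
```

The job is handed in: all five trays stand side by side in the shut curing box, the start button was held down for about 3.7 s, the bottle, tape and tweezers were not touched, and one early press on the button peaked at 71 N at the fingertips.

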